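# Clip the rinsed brushes into the drying rack and clamp it over the drip tray

## Task

Every rinsed flat brush lying on the green felt goes into the drying rack: with the carriage still clamped, press each one down into a clip of its own until it snaps home under the red jaw, level, bristles towards the white drip tray and the middle of the handle midway between the clip's two forks. Then loosen the yellow clamp knob, slide the carriage all the way to its stop so that the bristles are over the tray, and turn the knob tight again. The lacquered bamboo handles crack easily, so never squeeze a brush with more than 15 N per finger, and leave the other things on the table where they are.

Things in the scene. Friction and masses are not known exactly. Their poses are not given: they have to be found in the camera images.
- brush1: Flat brush, 30-56 g (3 or 4 present, all alike). Origin: middle of the pale bamboo handle's axis (14 mm diameter, 125 mm long); x along it to the bristles. Red butt cap (18 mm diameter) to x = -76 mm; brass ferrule 36 mm wide, 18 thick, x = 62 to 84; black bristles 34 wide, to x = 129. Starts flat on the felt, axis 12 mm above the table, bristles away from the robot, 75 to 105 mm between axes.
- brush2: As brush1. Fragile: squeeze it with at most 15 N per finger. All contacts of the robot with a brush, added up as magnitudes over both fingers, must stay below 34 N; so a pinch of 10 N counts as 20 N. A pinch of 10 N per finger is enough to carry it and press it home.
- brush3: As brush1.
- brush4: As brush1.
- brush1_tip (a point): End of the bristles of brush1, 129 mm from its origin along its x.
- brush2_tip (a point): End of the bristles of brush2, 129 mm from its origin along its x.
- brush3_tip (a point): End of the bristles of brush3, 129 mm from its origin along its x.
- brush4_tip (a point): End of the bristles of brush4, 129 mm from its origin along its x.
- clip1 (a point): Clip 1 of 4 on the carriage: where a seated handle's axis and middle lie, 64 mm above the table. x: along the handle, towards the drip tray (and the carriage's way); z up; clips 58 mm apart in y. Two grey forks, 12 mm thick, stand at x = -36 and +36 mm; the 60 mm between them is free for the fingers, down to the carriage plate 30 mm below this point. Any brush may go in any clip.
- clip2 (a point): As clip1. Forks: fixed tine on the +y side, inner face 8 mm from the axis, flared outwards at the top; on the -y side a red jaw, hinged low about x and sprung shut, its nose 5 mm over the handle. The level handle is pushed straight down through the mouth (28 mm wide, 26 mm above this point).
- clip3 (a point): As clip1. The jaw gives way to a downward push of about 3 to 8 N on the handle, and springs back over it when it is home, resting on the forks' seats. A brush is drawn out by pulling straight up with a few N.
- clip4 (a point): As clip1. Clip tops (jaws and tines) reach 28 mm above this point.
- carriage (a joint): Position of the steel carriage (4 clips) on the rack's rails, m: 0 nearest the robot, 0.075 at the stop, with the bristles over the white drip tray. With the clamp loose it slides with about 2 N; clamped it withstands a push of 12 N and more.
- tab_top (a point): Centre of the top of the carriage's orange upright tab, at the end nearest the robot: 50 mm wide (y), 10 mm thick (x), top 81 mm above the table, foot on the carriage plate 34 mm above the table; that plate reaches 12 mm behind this point. Axes as the clips'. Push it along +x to slide the carriage; the robot's side of it is clear.
- knob (a joint): Angle of the yellow clamp knob, rad: 0 fully loose, 1.4 fully tight (hard stops); it grows as the knob turns clockwise seen from above. The clamp bites from about 0.95; above 1.2 counts as tight, and below 0.8 the carriage is free. It takes about 0.1 to 0.2 N m and stays where it is left.
- knob_grip (a point): On the knob's axis, 93 mm above the table, at the height to grip. The knob is a bar 42 mm long along this point's x, 14 mm thick (y), reaching 7 mm above this point and 23 mm below, on a 44 mm disc. The point turns with the knob. It stands 88 mm to the +y side of clip4's line.
- rack: The fixed drying rack: dark wooden base 270 by 330 mm; origin at table height, x towards the drip tray, as the clips' x; knob at its +y side. The white drip tray (105 by 270 mm, 30 mm deep) joins its far end.
- ink_jar: Bystander, to be left where it is: closed ink jar, 56 mm across, 60 mm tall. Origin at the centre of its underside.
- water_cup: Bystander, to be left where it is: clear water cup, 76 mm across, 75 mm tall. Origin at the centre of its underside.
- ink_stone: Bystander, to be left where it is: round dark ink stone, 160 mm across, 24 mm tall. Origin at the centre of its underside.
- ink_stick: Bystander, to be left where it is: black ink stick lying flat, 100 by 26 by 26 mm. Origin at the centre of its underside.
- sketchbook: Bystander, to be left where it is: blue sketchbook, 210 by 150 by 18 mm. Origin at the centre of its underside.
- palette_knife: Bystander, to be left where it is: palette knife lying flat, about 200 mm. Origin at the centre of its underside.
- wash_bottle: Bystander, to be left where it is: wash bottle, 60 mm across, 150 mm tall. Origin at the centre of its underside.
Not all that is in view belongs to the job. Leave any turquoise look-alike of the brush4 alone.

How it is judged:
By the outcome, as a careful person would: the job done as asked, in the order asked, and still so for the second after the job is handed in, with the robot touching nothing.
Of brush1, brush2, brush3, brush4 only 3 to 4 are there at a start; the rules pass over those that are not, and their reading is None.
At some moment in a run one of brush1, brush2, brush3, brush4 may be knocked a few centimetres aside while the robot is not near it.
Once in a run the grip may slacken for a moment while it holds something.
It also fails if it takes over 210 s, if anything falls off the work surface, if the arm or the gripper's body presses on something with over 40 N, if the wrist force passes 120 N, or if a joint passes its speed limit or range.

## Robot

A 7-joint arm with a two-finger parallel gripper is mounted at the origin on the work surface. World frame = base frame: x ahead of the robot, y to its left, z up, the work surface at z = 0. Lengths are in m, angles in rad, forces in N, time in s.
With the tool pointing down it reaches from about 0.4 to 0.85 m from the base axis. Payload 4.5 kg.
Tool frame: the origin (TCP) lies midway between the tips of the shut fingers; the grasp point (between the pads) lies 19 mm behind it; z points along the fingers, y is the line along which they close (so a half turn about z gives the same grasp; the last joint's range is limited). The gripper opens to 88 mm and grips with 3 to 60 N. Pads are 18 mm wide; open, the fingers measure 123 mm over their backs; the gripper's body (75 mm by 187 mm) begins 45 mm behind the grasp point.
Start: joints at [1.303, 0.689, -0.195, 1.565, 0.157, 0.902, -0.215], TCP at [0.186, -0.597, 0.239] pointing down, gripper open.
Joint ranges: [-3.01, 3.01], [-0.46, 2.08], [-1.47, 1.51], [0.13, 2.56], [-1, 4.14], [0.04, 2.09], [-2.66, 2.66]. Speed limits (rad/s): [2.57, 2.57, 3.14, 3.14, 3.14, 3.14, 3.14].

## Interface

Orientations are given as a unit quaternion [x, y, z, w].
In Python, from plant import r gives the robot as it stands.
- The arm moves only by the tool carry_out, never from a script. Its argument "plan" is a list of rows, each an object with "rot": the turn, a rotation vector about the tool's x, y, z in rad, a list of three; "xyz": the shift along the tool's x, y, z in m, a list of three; "grip": the closure in counts, from 0 (fully open) to 255 (shut). In form: [{"rot": [wx, wy, wz], "xyz": [dx, dy, dz], "grip": grip}, ...]. A call has 1 to 8 rows; each row is the pose to reach, as a shift and turn from the pose commanded when the call began, along the tool's axes at that moment; what a row does not reach only later rows make up. A row lasts 1/12 s, in which the tool goes at most 41.7 mm and 7.16 degrees, less where a joint would pass 70% of its speed; a pose out of reach is approached as far as the arm can. A call with a gripper value outside its range is refused whole. The fingers move at their own pace and stop on an object; "squeeze" is the grip in N (left out, the last holds). Time passes only in rows, so rows that repeat a pose let the fingers close. It gives the time, the measured TCP pose, the force, the opening and the grip force at its end, in the units of the state.
- r.get_state(): the state, without advancing time (a new reading comes with each control period).
- r.snapshot(name): name is "side" or "top" or "wrist"; returns the picture (420x560x3 uint8, red, green, blue); there is no depth.
- r.camera_params(name): a dict with "fx", "fy", "cx", "cy" (pixels), "position" and "attitude" of the camera in the world; the wrist camera has in their place "hand_eye" (4x4, takes a point from camera to tool coordinates, whose origin is the TCP and whose axes are the flange's). Camera axes: x right, y down, z forward; pixel columns grow to the right and rows downward; lengths in m; the calibration is good to about 2 mm. A picture is of the moment at which its call begins: read the wrist's pose just before it. camera_params takes no time and is no camera call.
- r.finish_job(): hands the job in; it is judged then, once.
The state is a dict: "clock": time; "q": joint angles; "qd": joint speeds; "joint_torque": joint torques, N m; "tool_pos": TCP position; "eef_rot": TCP orientation; "contact_force": force on the tool from outside, world axes, zero at the start; "moment": the same for the moment, N m; "opening": opening from 0.0 (shut) to 1.0 (fully open); "finger_force": force on a finger pad.
Only numpy, scipy, OpenCV 4.12 (cv2) and the standard library are available. Lean on these libraries where they do the work, as an engineer would, in place of code of your own. Each camera call takes 0.05 s, during which the arm holds its last target. There are 200 camera calls.

## Working session

There is one attempt and no reset: what is moved stays moved. The work goes in short steps, Python scripts to look and compute and a tool call to move; the robot and the scene stay as the last step left them, time stands still between calls to the robot, and variables do not carry over. Pictures are saved under pics/ and viewed, at most 14 in all, crops included, and the job is handed in when it is done.

Besides the shell and the picture viewer there is one more tool, called after ">>>" as name(argument=value, ...) on one line, values as JSON. carry_out: Moves the arm, as the interface text tells. Its arguments: {"type":"object","properties":{"plan":{"type":"array"},"squeeze":{"type":"number"}},"required":["plan"]}

```bash
ls; mkdir -p pics
python3 - <<'E'
from plant import r
import cv2
s=r.get_state();print(s)
for n in("side","top","wrist"):
    print(n,r.camera_params(n))
for n in("top","side"):
    im=r.snapshot(n);cv2.imwrite(f"pics/{n}0.png",im[:,:,::-1])
E
```

```text
pics
{'clock': 0.0, 'q': array([ 1.30278481,  0.68997942, -0.19452366,  1.56640584,  0.15730402,
        0.90249492, -0.21511881]), 'qd': array([-5.39237581e-04,  8.60610690e-04, -6.84853600e-04, -2.12795642e-04,
        2.01907288e-04, -3.73632939e-06, -1.97676228e-03]), 'joint_torque': array([-7.01254685e-04, -5.27560902e+01, -1.26676161e+00, -1.53426522e+01,
       -5.25024394e-02,  6.58332006e-03,  1.99892852e-04]), 'tool_pos': array([ 0.18553827, -0.5961277 ,  0.23789666]), 'eef_rot': array([ 9.88628622e-01,  1.50374699e-01, -2.09927966e-04, -9.23544560e-04]), 'contact_force': array([-0.60603087,  0.24966678, -0.49938712]), 'moment': array([-0.03162   ,  0.04137582,  0.0189719 ]), 'finger_force': 0.0, 'opening': 1.0021849678850052}
side {'fx': 502.54643515264434, 'fy': 502.54643515264434, 'cx': 273.92991855959485, 'cy': 214.7167217722165, 'position': array([ 0.23780949, -1.48522463,  0.99026122]), 'attitude': array([ 0.86923446, -0.08642922,  0.03919589, -0.48520627])}
top {'fx': 441.3055280898404, 'fy': 441.3055280898404, 'cx': 281.0074473729067, 'cy': 211.13823258461923, 'position': array([ 0.33251545, -0.05410502,  1.77635858]), 'attitude': array([ 0.71542343, -0.69640685,  0.04379076, -0.03562561])}
wrist {'fx': 312.29800372655313, 'fy': 312.29800372655313, 'cx': 278.11621896012554, 'cy': 212.29690589898263, 'hand_eye': array([[ 6.21276315e-04, -9.47528460e-01, -3.19670817e-01,
         8.27694024e-02],
       [ 9.99999661e-01,  4.16129413e-04,  7.10048057e-04,
        -4.68952291e-04],
       [-5.39766312e-04, -3.19671150e-01,  9.47528398e-01,
        -1.45641306e-01],
       [ 0.00000000e+00,  0.00000000e+00,  0.00000000e+00,
         1.00000000e+00]])}
```

View pics/top0.png

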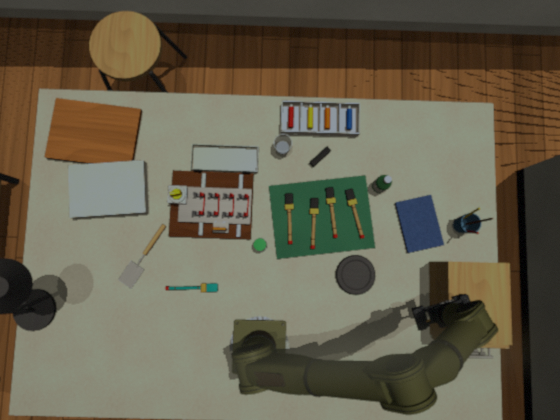

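View pics/side0.png

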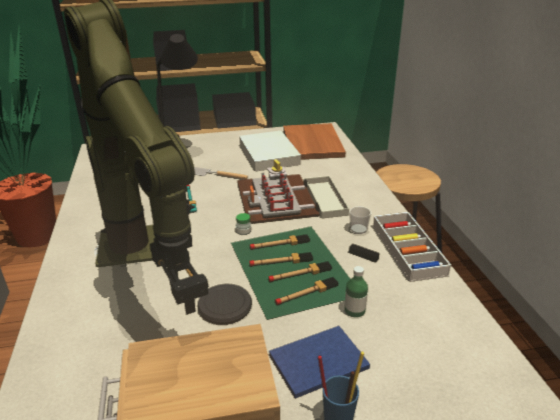

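Top: four brushes lie on the felt, handles around (290,218), (313,223), (332,212) and (355,213), bristles upward. The rack is at (170-255, 170-240) with its knob at (178,194), and the turquoise look-alike is at (195,288). Next I'll write helpers and look at an enlarged crop.

```bash
cat > h.py <<'E'
import numpy as np, cv2
from scipy.spatial.transform import Rotation as R
from plant import r
def cam(name, st=None):
    p=r.camera_params(name)
    if name=="wrist":
        T=np.eye(4);T[:3,:3]=R.from_quat(st["eef_rot"]).as_matrix();T[:3,3]=st["tool_pos"]
        T=T@p["hand_eye"]; return p,T[:3,:3],T[:3,3]
    return p,R.from_quat(p["attitude"]).as_matrix(),p["position"]
def ray(c,uv,z):
    p,A,o=c
    d=A@np.array([(uv[0]-p["cx"])/p["fx"],(uv[1]-p["cy"])/p["fy"],1])
    return o+d*(z-o[2])/d[2]
def proj(c,X):
    p,A,o=c; v=A.T@(np.array(X)-o); return np.array([p["fx"]*v[0]/v[2]+p["cx"],p["fy"]*v[1]/v[2]+p["cy"]])
def snap(name,save=None):
    s=r.get_state();im=r.snapshot(name)
    if save: cv2.imwrite(f"pics/{save}.png",im[:,:,::-1])
    return im,cam(name,s)
E
python3 - <<'E'
import cv2
im=cv2.imread("pics/top0.png")
c=im[140:260,160:380]
cv2.imwrite("pics/top0c.png",cv2.convertScaleAbs(cv2.resize(c,(770,420),interpolation=cv2.INTER_CUBIC),alpha=1.5))
E
```

```text
(no output)
```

View pics/top0c.png

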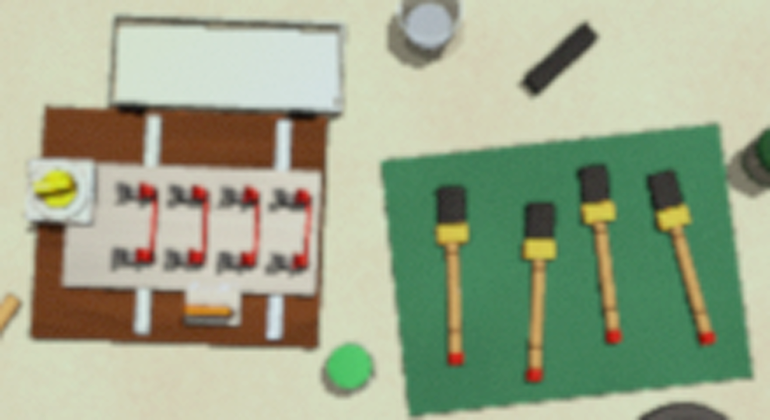

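Run:
```python
from h import *
c=cam("top")
f=lambda u,v,z:ray(c,(u/3.5+160,v/3.5+140),z)
for n,t,k in(("A",(451,188),(456,362)),("B",(541,204),(534,379)),("C",(593,167),(614,341)),("D",(661,173),(709,342))):
    a=f(*t,.012);b=f(*k,.012);d=a-b;L=np.linalg.norm(d);m=b+d/L*.076
    print(n,"len",L.round(3),"mid",m.round(3),"yaw",np.degrees(np.arctan2(d[1],d[0])).round(1))
print("tab",f(208,312,.081),"knob",f(56,189,.1))
for p in((45,107),(328,112),(317,348),(31,339)):print(f(*p,.02).round(3))
for p in ((152,188),(146,255),(307,198),(302,264)): print("jaw",f(*p,.09).round(3))
```

```text
A len 0.201 mid [ 0.479 -0.108  0.012] yaw 3.0
B len 0.202 mid [ 0.462 -0.203  0.012] yaw -1.3
C len 0.203 mid [ 0.507 -0.282  0.012] yaw 7.6
D len 0.202 mid [ 0.507 -0.38   0.012] yaw 16.3
tab [0.44795994 0.16347226 0.081     ] knob [0.57681165 0.33255226 0.1       ]
[0.684 0.369 0.02 ]
[0.687 0.043 0.02 ]
[0.415 0.046 0.02 ]
[0.416 0.37  0.02 ]
jaw [0.582 0.23  0.09 ]
jaw [0.508 0.233 0.09 ]
jaw [0.576 0.059 0.09 ]
jaw [0.503 0.062 0.09 ]
```

```bash
cat >> h.py <<'E'
def go(x,y,z,yaw):
    s=r.get_state();A=R.from_quat(s["eef_rot"])
    t=R.from_euler("z",yaw,degrees=True)*R.from_euler("x",180,degrees=True)
    d=A.as_matrix().T@(np.array([x,y,z])-s["tool_pos"]); w=(A.inv()*t).as_rotvec()
    print("xyz",d.round(4).tolist(),"rot",w.round(4).tolist(),"dist",np.linalg.norm(d).round(3),"q7",s["q"][6].round(2))
E
python3 -c "
from h import *
go(.46,-.24,.28,3)"
```

```text
xyz [0.3679, -0.2586, -0.0416] rot [-0.0016, 0.0003, 0.2495] dist 0.452 q7 -0.22
```

>>> carry_out(plan=[{"rot": [0, 0, 0], "xyz": [0.0, 0, -0.042], "grip": 0}, {"rot": [-0.0016, 0.0003, 0.12], "xyz": [0.18, -0.13, -0.042], "grip": 0}, {"rot": [-0.0016, 0.0003, 0.25], "xyz": [0.368, -0.2586, -0.042], "grip": 0}, {"rot": [-0.0016, 0.0003, 0.25], "xyz": [0.368, -0.2586, -0.042], "grip": 0}, {"rot": [-0.0016, 0.0003, 0.25], "xyz": [0.368, -0.2586, -0.042], "grip": 0}, {"rot": [-0.0016, 0.0003, 0.25], "xyz": [0.368, -0.2586, -0.042], "grip": 0}, {"rot": [-0.0016, 0.0003, 0.25], "xyz": [0.368, -0.2586, -0.042], "grip": 0}, {"rot": [-0.0016, 0.0003, 0.25], "xyz": [0.368, -0.2586, -0.042], "grip": 0}], squeeze=10)

```text
clock: 0.77
tool_pos: [0.3643, -0.3637, 0.2804]
eef_rot: [1.0, 0.026, 0.0, 0.001]
contact_force: [0.6, -0.5, 0.2]
opening: 1.001
finger_force: 0.0
```

```bash
python3 -c "
from h import *
go(.46,-.24,.28,3)"
```

```text
xyz [0.102, -0.1186, 0.0003] rot [0.0012, -0.0001, -0.0007] dist 0.156 q7 -0.91
```

>>> carry_out(plan=[{"rot": [0, 0, 0], "xyz": [0.102, -0.118, 0], "grip": 0}, {"rot": [0, 0, 0], "xyz": [0.102, -0.118, 0], "grip": 0}, {"rot": [0, 0, 0], "xyz": [0.102, -0.118, 0], "grip": 0}, {"rot": [0, 0, 0], "xyz": [0.102, -0.118, 0], "grip": 0}, {"rot": [0, 0, 0], "xyz": [0.102, -0.118, 0], "grip": 0}, {"rot": [0, 0, 0], "xyz": [0.102, -0.118, 0], "grip": 0}, {"rot": [0, 0, 0], "xyz": [0.102, -0.118, 0], "grip": 0}])

```text
clock: 1.35
tool_pos: [0.4585, -0.2432, 0.2802]
eef_rot: [1.0, 0.026, -0.0, 0.001]
contact_force: [-0.0, 0.9, 1.0]
opening: 1.002
finger_force: 0.0
```

```bash
python3 -c "
from h import *
im,c=snap('wrist','w1')
s=r.get_state();print(s['tool_pos'],s['q'].round(2))
for p in ((.479,-.108),(.462,-.203),(.507,-.282),(.507,-.38)): print(proj(c,(*p,.012)).round())"
```

```text
[ 0.45808224 -0.24396812  0.28023487] [ 0.48  0.49 -0.12  1.83  0.08  0.82 -1.21]
[175. 151.]
[248. 168.]
[310. 136.]
[385. 140.]
```

View pics/w1.png

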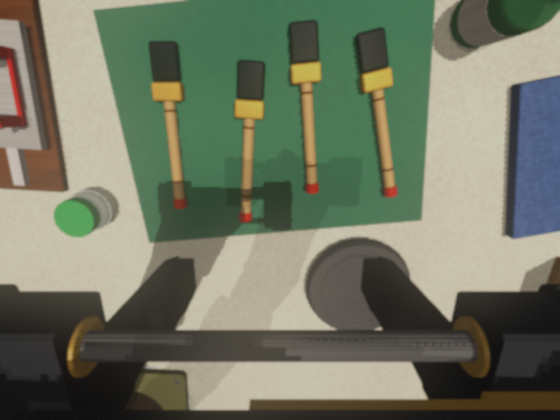

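The wrist view shows four brushes, with ferrules at (167,91), (249,109), (306,72) and (376,80) and red caps at (180,203), (246,217), (312,188) and (390,190). The projected middles agree with these. I'll segment by colour.

```bash
cat >> h.py <<'E'
def blobs(im,lo,hi,amin):
    hsv=cv2.cvtColor(im,cv2.COLOR_RGB2HSV)
    m=cv2.inRange(hsv,lo,hi)
    if lo[0]==0: m|=cv2.inRange(hsv,(174,lo[1],lo[2]),(180,255,255))
    n,_,st,ce=cv2.connectedComponentsWithStats(m)
    return [ce[i] for i in range(1,n) if st[i,4]>amin]
def brushes(im,c,amin=25):
    F=[ray(c,p,.019) for p in blobs(im,(20,130,110),(30,255,255),amin*3)]
    C=[ray(c,p,.018) for p in blobs(im,(0,170,60),(6,255,255),amin)]
    for f in F:
        for k in C:
            L=np.linalg.norm(f-k)
            if .125<L<.158:
                d=(f-k)/L; print("brush mid",(k+d*.0690*L/.142).round(4),"L",L.round(3),"yaw",np.degrees(np.arctan2(d[1],d[0])).round(1))
E
python3 -c "
from h import *
im=cv2.imread('pics/w1.png')[:,:,::-1].copy(); c=cam('wrist',r.get_state())
brushes(im,c); go(.479,-.108,.12,3)"
```

```text
brush mid [ 0.5084 -0.2814  0.0185] L 0.143 yaw 8.0
brush mid [ 0.5066 -0.3234  0.0185] L 0.153 yaw -25.7
brush mid [ 0.5069 -0.378   0.0185] L 0.143 yaw 16.1
brush mid [ 0.4788 -0.1084  0.0185] L 0.143 yaw 3.0
brush mid [ 0.4867 -0.2489  0.0185] L 0.13 yaw 41.7
brush mid [ 0.4713 -0.1569  0.0185] L 0.157 yaw -35.9
brush mid [ 0.4632 -0.2038  0.0185] L 0.143 yaw -0.4
xyz [0.0278, -0.1351, 0.1599] rot [0.0023, 0.001, -0.0031] dist 0.211 q7 -1.21
```

>>> carry_out(plan=[{"rot": [0, 0, 0], "xyz": [0, -0.36, -0.03], "grip": 0}, {"rot": [0, 0, 0], "xyz": [0, -0.36, -0.03], "grip": 0}, {"rot": [0, 0, 0], "xyz": [0, -0.36, -0.03], "grip": 0}, {"rot": [0, 0, 0], "xyz": [0, -0.36, -0.03], "grip": 0}, {"rot": [0, 0, 0], "xyz": [0, -0.36, -0.03], "grip": 0}, {"rot": [0, 0, 0], "xyz": [0, -0.36, -0.03], "grip": 0}, {"rot": [0, 0, 0], "xyz": [0, -0.36, -0.03], "grip": 0}, {"rot": [0, 0, 0], "xyz": [0, -0.36, -0.03], "grip": 0}])

```text
clock: 2.07
tool_pos: [0.4418, 0.089, 0.3079]
eef_rot: [1.0, 0.024, 0.0, 0.001]
contact_force: [0.4, 0.6, -0.2]
opening: 1.003
finger_force: 0.0
```

>>> carry_out(plan=[{"rot": [0, 0, 0], "xyz": [0, -0.05, 0], "grip": 0}, {"rot": [0, 0, 0], "xyz": [0, -0.05, 0], "grip": 0}, {"rot": [0, 0, 0], "xyz": [0, -0.05, 0], "grip": 0}, {"rot": [0, 0, 0], "xyz": [0, -0.05, 0], "grip": 0}])

```text
clock: 2.4
tool_pos: [0.4397, 0.1372, 0.3074]
eef_rot: [1.0, 0.025, 0.0, 0.002]
contact_force: [0.1, -0.4, -0.3]
opening: 1.003
finger_force: 0.0
```

```bash
python3 -c "
from h import *
im,c=snap('wrist','w2')
s=r.get_state();print(s['tool_pos'],s['q'].round(2),s['eef_rot'])
for p in ((.479,-.108,.012),(.448,.163,.081),(.577,.332,.1)): print(proj(c,p).round())"
```

```text
[0.43981061 0.13634828 0.30735028] [-0.29  0.38 -0.16  1.95  0.09  0.82 -2.02] [ 9.99713565e-01  2.38701389e-02 -8.75252698e-06  1.73318791e-03]
[454. 149.]
[257. 171.]
[90. 39.]
```

View pics/w2.png

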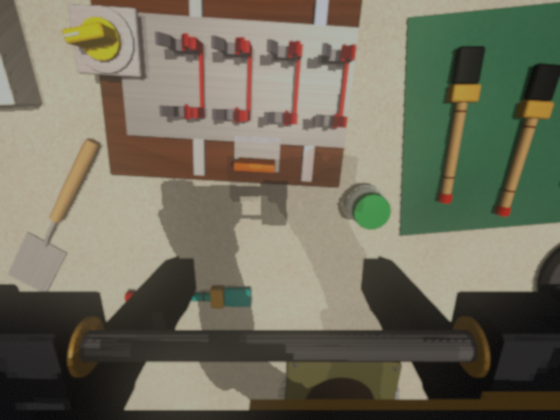

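The rack is in view: knob at (100,40), four clips with red jaws on the right of the grey tines, orange tab at (254,167). I'll zoom in.

```bash
python3 -c "
from h import *
im=cv2.imread('pics/w2.png')
cv2.imwrite('pics/w2c.png',cv2.resize(im[0:190,60:370],(775,475),interpolation=cv2.INTER_CUBIC))
c=cam('wrist',r.get_state()); im=im[:,:,::-1].copy()
for p in blobs(im,(7,180,120),(17,255,255),40): print('orange',p.round(1),ray(c,p,.081).round(4))
for p in blobs(im,(24,150,90),(34,255,255),40): print('yellow',p.round(1),ray(c,p,.1).round(4))
for p in blobs(im,(0,150,60),(6,255,255),40): print('red',p.round(1),ray(c,p,.09).round(4))
"
```

```text
orange [251.2 167.4] [0.4523 0.1686 0.081 ]
yellow [95.3 37.3] [0.5796 0.3257 0.1   ]
red [189.3  41.7] [0.5818 0.2345 0.09  ]
red [244.   45.4] [0.5813 0.1779 0.09  ]
red [298.   48.4] [0.5812 0.1218 0.09  ]
red [352.3  51.5] [0.5811 0.0648 0.09  ]
red [201.2  77.7] [0.5481 0.2233 0.09  ]
red [246.2  98. ] [0.53   0.1749 0.09  ]
red [294.9  97.8] [0.5328 0.1218 0.09  ]
red [342.6  91.1] [0.5421 0.0705 0.09  ]
red [191.  112.2] [0.5123 0.2356 0.09  ]
red [445.4 198.2] [ 0.4277 -0.0677  0.09  ]
red [503.1 211. ] [ 0.4148 -0.1424  0.09  ]
```

View pics/w2c.png

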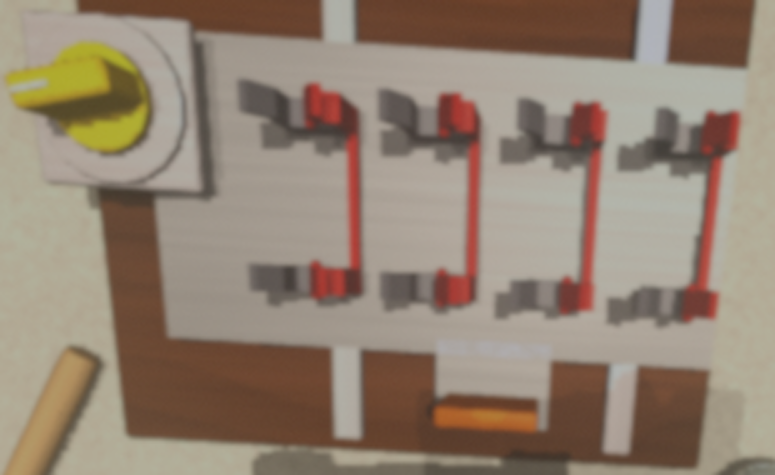

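```bash
python3 -c "
from h import *
c=cam('wrist',r.get_state())
f=lambda u,v,z:ray(c,(u/2.5+60,v/2.5),z).round(4)
print('cam',c[2])
print('knobdisc',f(105,109,.07))
print('bar ends',f(8,88,.1),f(108,75,.1), 'edge', f(12,108,.1),f(108,90,.1))
print('tab',f(435,413,.081),f(538,421,.081))
for a,b in (((165,337),(708,368)),((205,33),(745,68))):
  p,q=f(*a,.034),f(*b,.034);d=p-q;print('plate',p,q,np.degrees(np.arctan2(-d[0],d[1])))
for z,pts in ((.092,((240,95),(378,105),(518,115),(656,125))),):
  for p in pts: print('tine outer',f(*p,z))
for p in ((305,100),(440,108),(573,115),(705,127)): print('jaw inner top',f(*p,.092))
for p in ((312,280),(437,285),(562,293),(687,302)): print('jaw inner top fr',f(*p,.085))
im,c=snap('top','top1')
for p in blobs(im,(24,150,90),(34,255,255),10): print('yellow',p.round(1),ray(c,p,.09).round(4))
for p in blobs(im,(7,150,100),(17,255,255),10): print('or',p.round(1),ray(c,p,.081).round(4))
"
```

```text
cam [0.52235701 0.14113641 0.45298329]
knobdisc [0.5786 0.3349 0.07  ]
bar ends [0.5799 0.3574 0.1   ] [0.5865 0.3169 0.1   ] edge [0.5728 0.357  0.1   ] [0.5811 0.3176 0.1   ]
tab [0.454  0.1891 0.081 ] [0.4525 0.1397 0.081 ]
plate [0.4785 0.3359 0.034 ] [0.4762 0.0509 0.034 ] -0.4623769548819628
plate [0.618  0.3026 0.034 ] [0.6162 0.0495 0.034 ] -0.40747002938160076
tine outer [0.5833 0.2679 0.092 ]
tine outer [0.5824 0.2115 0.092 ]
tine outer [0.5815 0.1538 0.092 ]
tine outer [0.5806 0.0964 0.092 ]
jaw inner top [0.5828 0.2414 0.092 ]
jaw inner top [0.5825 0.186  0.092 ]
jaw inner top [0.5827 0.1311 0.092 ]
jaw inner top [0.5809 0.076  0.092 ]
jaw inner top fr [0.512  0.2438 0.085 ]
jaw inner top fr [0.5126 0.1879 0.085 ]
jaw inner top fr [0.5119 0.1315 0.085 ]
jaw inner top fr [0.5107 0.0748 0.085 ]
yellow [310.  117.3] [ 0.8984 -0.1755  0.09  ]
yellow [176.1 193.4] [0.5806 0.3344 0.09  ]
yellow [330.1 200.1] [ 0.5711 -0.2594  0.09  ]
yellow [351.5 201.8] [ 0.567  -0.3425  0.09  ]
yellow [288.6 206.1] [ 0.5436 -0.0998  0.09  ]
yellow [313.5 210.6] [ 0.5286 -0.1961  0.09  ]
or [ 
[... 1232 characters left out ...]
0.9505  0.081 ]
or [532.9 129. ] [ 0.8808 -1.0648  0.081 ]
or [551.6 141.6] [ 0.8314 -1.1377  0.081 ]
or [504.7 137.3] [ 0.8432 -0.9505  0.081 ]
or [518.6 138.4] [ 0.8404 -1.006   0.081 ]
or [534.3 141.5] [ 0.8298 -1.0685  0.081 ]
or [505.  160.9] [ 0.7479 -0.9488  0.081 ]
or [520.5 153.6] [ 0.7792 -1.0114  0.081 ]
or [534.5 156.6] [ 0.7685 -1.0669  0.081 ]
or [521.3 164.9] [ 0.7338 -1.0131  0.081 ]
or [ 15.2 220. ] [0.4617 0.945  0.081 ]
or [ 12.6 247.5] [0.3567 0.9451 0.081 ]
or [  9.4 375.8] [-0.1134  0.9127  0.081 ]
or [  4.9 329.4] [0.0526 0.9449 0.081 ]
or [2.000e-01 3.971e+02] [-0.1893  0.9389  0.081 ]
or [ 52.  418.5] [-0.2599  0.7439  0.081 ]
or [ 74. 418.] [-0.2566  0.6644  0.081 ]
```

```bash
python3 -c "
from h import *
go(.55,.24,.2,-0.5)"
```

```text
xyz [0.1149, -0.099, 0.107] rot [0.0034, -0.0, 0.0556] dist 0.186 q7 -2.02
```

>>> carry_out(plan=[{"rot": [0.0034, 0, 0.0556], "xyz": [0.115, -0.099, 0.107], "grip": 0}, {"rot": [0.0034, 0, 0.0556], "xyz": [0.115, -0.099, 0.107], "grip": 0}, {"rot": [0.0034, 0, 0.0556], "xyz": [0.115, -0.099, 0.107], "grip": 0}, {"rot": [0.0034, 0, 0.0556], "xyz": [0.115, -0.099, 0.107], "grip": 0}, {"rot": [0.0034, 0, 0.0556], "xyz": [0.115, -0.099, 0.107], "grip": 0}, {"rot": [0.0034, 0, 0.0556], "xyz": [0.115, -0.099, 0.107], "grip": 0}, {"rot": [0.0034, 0, 0.0556], "xyz": [0.115, -0.099, 0.107], "grip": 0}, {"rot": [0.0034, 0, 0.0556], "xyz": [0.115, -0.099, 0.107], "grip": 0}])

```text
clock: 3.17
tool_pos: [0.5495, 0.2411, 0.201]
eef_rot: [1.0, -0.003, 0.0, -0.0]
contact_force: [-0.2, -0.5, 0.2]
opening: 0.998
finger_force: 0.0
```

```bash
python3 -c "
from h import *
im,c=snap('wrist','w3')
s=r.get_state();print(s['tool_pos'],s['q'].round(2),s['eef_rot'],c[2])
cv2.imwrite('pics/w3c.png',cv2.resize(im[40:260,60:460,::-1],(800,440),interpolation=cv2.INTER_CUBIC))
"
```

```text
[0.5494893  0.24137011 0.20145482] [-0.42  0.7  -0.12  1.69  0.11  0.76 -2.17] [ 9.99994146e-01 -3.35672256e-03  5.64843020e-04 -3.49433093e-04] [0.63206719 0.24079544 0.34664619]
```

View pics/w3c.png

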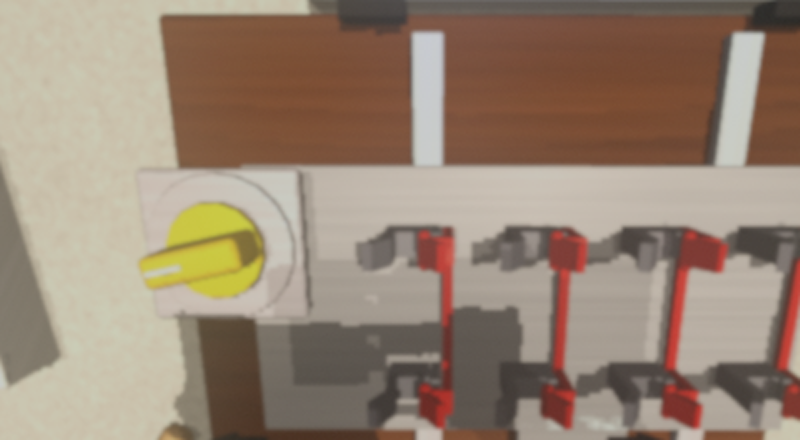

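```bash
python3 -c "
from h import *
c=cam('wrist',r.get_state())
f=lambda u,v,z:ray(c,(u/2+60,v/2+40),z).round(4)
print('disc',f(216,250,.07),'edges',f(168,250,.07),f(264,250,.07),f(215,203,.07),f(215,297,.07))
for z in (.07,.08,.092): print(z,'flare tip',f(358,250,z)[:2],'joint',f(388,250,z)[:2],'nose',f(418,250,z)[:2],'jaw right',f(453,250,z)[:2])
for z in (.07,.08,.092): print(z,'front: flare tip',f(370,405,z)[:2],'joint',f(392,395,z)[:2],'nose',f(420,405,z)[:2],'jaw right',f(450,405,z)[:2])
print('bar top L',f(142,268,.1),f(150,288,.1),'R',f(232,237,.1),f(243,262,.1))
"
```

```text
disc [0.5839 0.3394 0.07  ] edges [0.584  0.3608 0.07  ] [0.5838 0.318  0.07  ] [0.6044 0.3374 0.07  ] [0.5624 0.3424 0.07  ]
0.07 flare tip [0.5835 0.2762] joint [0.5835 0.2628] nose [0.5834 0.2494] jaw right [0.5833 0.2338]
0.08 flare tip [0.5853 0.2749] joint [0.5852 0.262 ] nose [0.5851 0.2491] jaw right [0.585  0.2341]
0.092 flare tip [0.5874 0.2734] joint [0.5873 0.2611] nose [0.5872 0.2488] jaw right [0.5871 0.2344]
0.07 front: flare tip [0.5082 0.2738] joint [0.5134 0.263 ] nose [0.5081 0.2496] jaw right [0.508  0.2351]
0.08 front: flare tip [0.5127 0.2726] joint [0.5177 0.2622] nose [0.5126 0.2493] jaw right [0.5125 0.2353]
0.092 front: flare tip [0.518  0.2712] joint [0.5228 0.2613] nose [0.5179 0.2489] jaw right [0.5178 0.2356]
bar top L [0.5821 0.3593 0.1   ] [0.5738 0.3573 0.1   ] R [0.5942 0.3218 0.1   ] [0.5842 0.3185 0.1   ]
```

```bash
python3 -c "
from h import *
go(.479,-.1084,.1,3)"
```

```text
xyz [-0.0683, 0.3503, 0.1011] rot [-0.0007, -0.0011, -0.0591] dist 0.371 q7 -2.17
```

>>> carry_out(plan=[{"rot": [0, -0.001, -0.059], "xyz": [-0.068, 0.35, 0], "grip": 0}, {"rot": [0, -0.001, -0.059], "xyz": [-0.068, 0.35, 0], "grip": 0}, {"rot": [0, -0.001, -0.059], "xyz": [-0.068, 0.35, 0], "grip": 0}, {"rot": [0, -0.001, -0.059], "xyz": [-0.068, 0.35, 0], "grip": 0}, {"rot": [0, -0.001, -0.059], "xyz": [-0.068, 0.35, 0], "grip": 0}, {"rot": [0, -0.001, -0.059], "xyz": [-0.068, 0.35, 0], "grip": 0}, {"rot": [0, -0.001, -0.059], "xyz": [-0.068, 0.35, 0], "grip": 0}, {"rot": [0, -0.001, -0.059], "xyz": [-0.068, 0.35, 0.02], "grip": 60}])

```text
clock: 3.88
tool_pos: [0.4848, -0.0847, 0.1905]
eef_rot: [1.0, 0.027, 0.003, 0.0]
contact_force: [1.0, -0.3, 0.1]
opening: 0.944
finger_force: 0.0
```

```bash
python3 -c "
from h import *
go(.479,-.1084,.1,3)"
```

```text
xyz [-0.0075, 0.0233, 0.0904] rot [0.0003, -0.0052, 0.0007] dist 0.094 q7 -1.65
```

>>> carry_out(plan=[{"rot": [0, 0, 0], "xyz": [-0.0065, 0.021, 0.09], "grip": 60}, {"rot": [0, 0, 0], "xyz": [-0.0065, 0.021, 0.09], "grip": 60}, {"rot": [0, 0, 0], "xyz": [-0.0065, 0.021, 0.09], "grip": 60}, {"rot": [0, 0, 0], "xyz": [-0.0065, 0.021, 0.09], "grip": 60}, {"rot": [0, 0, 0], "xyz": [-0.0065, 0.021, 0.09], "grip": 60}])

```text
clock: 4.3
tool_pos: [0.4799, -0.102, 0.0989]
eef_rot: [1.0, 0.028, 0.0, -0.001]
contact_force: [-0.1, -0.5, 0.2]
opening: 0.764
finger_force: 0.0
```

```bash
python3 -c "
from h import *
im,c=snap('wrist','w4');brushes(im,c)
s=r.get_state();print(s['tool_pos'],s['opening'],s['eef_rot'])
go(.479,-.1084,.006,3)"
```

```text
brush mid [ 0.5093 -0.2783  0.0185] L 0.142 yaw 6.8
brush mid [ 0.4792 -0.1059  0.0185] L 0.143 yaw 3.2
brush mid [ 0.4876 -0.2457  0.0185] L 0.128 yaw 41.0
brush mid [ 0.4717 -0.1548  0.0185] L 0.158 yaw -36.0
[ 0.48078359 -0.10161537  0.09946201] 0.7638102220165114 [ 9.99601629e-01  2.81776283e-02  1.32521696e-03 -9.21333049e-04]
xyz [-0.0024, 0.0068, 0.0934] rot [-0.0018, -0.0027, 0.004] dist 0.094 q7 -1.67
```

>>> carry_out(plan=[{"rot": [0, 0, 0], "xyz": [-0.002, 0.0055, 0.03], "grip": 100}, {"rot": [0, 0, 0], "xyz": [-0.002, 0.0055, 0.06], "grip": 120}, {"rot": [0, 0, 0], "xyz": [-0.002, 0.0055, 0.085], "grip": 120}, {"rot": [0, 0, 0], "xyz": [-0.002, 0.0055, 0.0925], "grip": 120}, {"rot": [0, 0, 0], "xyz": [-0.002, 0.0055, 0.0925], "grip": 140}, {"rot": [0, 0, 0], "xyz": [-0.002, 0.0055, 0.0925], "grip": 160}, {"rot": [0, 0, 0], "xyz": [-0.002, 0.0055, 0.0925], "grip": 180}, {"rot": [0, 0, 0], "xyz": [-0.002, 0.0055, 0.0925], "grip": 200}], squeeze=10)

```text
clock: 5.02
tool_pos: [0.479, -0.1079, 0.0067]
eef_rot: [1.0, 0.028, 0.001, -0.001]
contact_force: [-0.6, 0.8, -0.3]
opening: 0.254
finger_force: 0.0
```

>>> carry_out(plan=[{"rot": [0, 0, 0], "xyz": [0, 0, 0], "grip": 230}, {"rot": [0, 0, 0], "xyz": [0, 0, 0], "grip": 240}, {"rot": [0, 0, 0], "xyz": [0, 0, 0], "grip": 255}, {"rot": [0, 0, 0], "xyz": [0, 0, 0], "grip": 255}, {"rot": [0, 0, 0], "xyz": [0, 0, 0], "grip": 255}])

```text
clock: 5.43
tool_pos: [0.4786, -0.1079, 0.0061]
eef_rot: [1.0, 0.028, 0.001, -0.001]
contact_force: [-0.4, 0.6, 8.5]
opening: 0.155
finger_force: 10.0
```

>>> carry_out(plan=[{"rot": [0, 0, 0], "xyz": [0, 0, -0.01], "grip": 255}, {"rot": [0, 0, 0], "xyz": [0, 0, -0.03], "grip": 255}, {"rot": [0, 0, 0], "xyz": [0, 0, -0.06], "grip": 255}, {"rot": [0, 0, 0], "xyz": [0, 0, -0.09], "grip": 255}, {"rot": [0, 0, 0], "xyz": [0, 0, -0.115], "grip": 255}, {"rot": [0, 0, 0], "xyz": [0, 0, -0.13], "grip": 255}, {"rot": [0, 0, 0], "xyz": [0, 0, -0.13], "grip": 255}])

```text
clock: 6.02
tool_pos: [0.4794, -0.1086, 0.1385]
eef_rot: [1.0, 0.027, 0.003, -0.0]
contact_force: [-0.2, -0.0, -1.1]
opening: 0.155
finger_force: 10.0
```

```bash
python3 -c "
from h import *
im,c=snap('wrist','w5')
go(.5487,.2515,.14,-.45)"
```

```text
xyz [0.0896, -0.3556, -0.0024] rot [-0.0011, -0.0032, 0.0625] dist 0.367 q7 -1.65
```

View pics/w5.png

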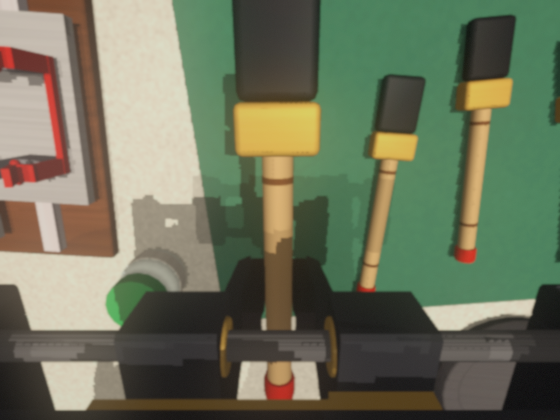

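```bash
cat >> h.py <<'E'
from scipy.optimize import least_squares
def held(rf,rr,cf):
    """rows of ferrule front/rear edges, cap front edge -> handle offset x0, z0 (tool), pitch deg"""
    p=r.camera_params("wrist");H=np.linalg.inv(p["hand_eye"])
    def res(a):
        x0,z0,t=a;o=[]
        for x,h,row in((.084,.009,rf),(.062,.009,rr),(-.0625,.009,cf)):
            X=[x0+x*np.cos(t)-h*np.sin(t),0,z0-x*np.sin(t)-h*np.cos(t),1]
            v=H@X;o.append(p["fy"]*v[1]/v[2]+p["cy"]-row)
        return o
    s=least_squares(res,[0,-.006,0]);x0,z0,t=s.x
    print("x0,z0 mm",(s.x[:2]*1000).round(1),"pitch up deg",np.degrees(t).round(1))
E
python3 -c "
from h import *
held(102,155,375)"
```

```text
x0,z0 mm [0.7 1.9] pitch up deg 0.2
```

>>> carry_out(plan=[{"rot": [0, 0, 0.0625], "xyz": [0.089, -0.3556, -0.012], "grip": 255}, {"rot": [0, 0, 0.0625], "xyz": [0.089, -0.3556, -0.012], "grip": 255}, {"rot": [0, 0, 0.0625], "xyz": [0.089, -0.3556, -0.012], "grip": 255}, {"rot": [0, 0, 0.0625], "xyz": [0.089, -0.3556, -0.012], "grip": 255}, {"rot": [0, 0, 0.0625], "xyz": [0.089, -0.3556, -0.012], "grip": 255}, {"rot": [0, 0, 0.0625], "xyz": [0.089, -0.3556, -0.012], "grip": 255}, {"rot": [0, 0, 0.0625], "xyz": [0.089, -0.3556, -0.012], "grip": 255}, {"rot": [0, 0, 0.0625], "xyz": [0.089, -0.3556, -0.012], "grip": 255}])

```text
clock: 6.73
tool_pos: [0.5398, 0.2207, 0.1453]
eef_rot: [1.0, -0.003, -0.001, -0.0]
contact_force: [0.9, -0.4, -0.4]
opening: 0.16
finger_force: 10.0
```

```bash
python3 -c "
from h import *
go(.548,.2515,.15,-.45)"
```

```text
xyz [0.0079, -0.0308, -0.0047] rot [-0.0001, 0.0028, 0.001] dist 0.032 q7 -2.13
```

>>> carry_out(plan=[{"rot": [0, 0, 0], "xyz": [0.006, -0.026, 0], "grip": 255}, {"rot": [0, 0, 0], "xyz": [0.006, -0.026, 0], "grip": 255}, {"rot": [0, 0, 0], "xyz": [0.006, -0.026, 0], "grip": 255}, {"rot": [0, 0, 0], "xyz": [0.006, -0.026, 0], "grip": 255}, {"rot": [0, 0, 0], "xyz": [0.006, -0.026, 0], "grip": 255}])

```text
clock: 7.15
tool_pos: [0.5466, 0.2423, 0.1457]
eef_rot: [1.0, -0.005, -0.001, 0.0]
contact_force: [-0.4, -0.6, -0.6]
opening: 0.153
finger_force: 10.0
```

```bash
python3 -c "
from h import *
im,c=snap('wrist','w6')
s=r.get_state();print(s['tool_pos'],s['contact_force'])
go(.548,.2515,.1,-.45)"
```

```text
[0.54677748 0.24248009 0.14601508] [-0.03340622 -1.28574053 -0.17708637]
xyz [0.0012, -0.0091, 0.046] rot [0.0004, 0.0017, -0.0022] dist 0.047 q7 -2.16
```

View pics/w6.png

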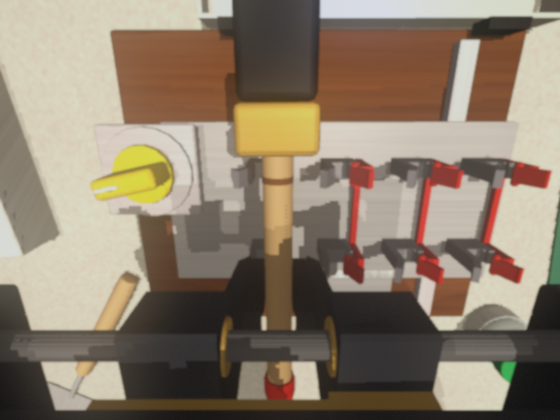

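>>> carry_out(plan=[{"rot": [0, 0, -0.002], "xyz": [0.0005, -0.009, 0.0], "grip": 255}, {"rot": [0, 0, -0.002], "xyz": [0.0005, -0.009, 0.02], "grip": 255}, {"rot": [0, 0, -0.002], "xyz": [0.0005, -0.009, 0.04], "grip": 255}, {"rot": [0, 0, -0.002], "xyz": [0.0005, -0.009, 0.056], "grip": 255}, {"rot": [0, 0, -0.002], "xyz": [0.0005, -0.009, 0.056], "grip": 255}, {"rot": [0, 0, -0.002], "xyz": [0.0005, -0.009, 0.056], "grip": 255}])

```text
clock: 7.7
tool_pos: [0.5471, 0.2538, 0.0901]
eef_rot: [1.0, -0.003, -0.001, -0.001]
contact_force: [-0.9, 0.3, 0.4]
opening: 0.153
finger_force: 10.0
```

```bash
python3 -c "
from h import *
go(.5475,.2515,.057,-.45)"
```

```text
xyz [0.0004, 0.0023, 0.0331] rot [-0.0011, 0.0019, 0.0021] dist 0.033 q7 -2.18
```

>>> carry_out(plan=[{"rot": [0, 0, 0], "xyz": [0.0004, 0.002, 0.004], "grip": 255}, {"rot": [0, 0, 0], "xyz": [0.0004, 0.002, 0.008], "grip": 255}, {"rot": [0, 0, 0], "xyz": [0.0004, 0.002, 0.011], "grip": 255}, {"rot": [0, 0, 0], "xyz": [0.0004, 0.002, 0.014], "grip": 255}, {"rot": [0, 0, 0], "xyz": [0.0004, 0.002, 0.017], "grip": 255}, {"rot": [0, 0, 0], "xyz": [0.0004, 0.002, 0.02], "grip": 255}])

```text
clock: 8.2
tool_pos: [0.5487, 0.2541, 0.0713]
eef_rot: [1.0, -0.002, 0.001, -0.002]
contact_force: [-1.0, 2.0, 6.3]
opening: 0.153
finger_force: 10.0
```

>>> carry_out(plan=[{"rot": [0, 0, 0], "xyz": [0, 0, 0.003], "grip": 255}, {"rot": [0, 0, 0], "xyz": [0, 0, 0.006], "grip": 255}, {"rot": [0, 0, 0], "xyz": [0, 0, 0.009], "grip": 255}, {"rot": [0, 0, 0], "xyz": [0, 0, 0.011], "grip": 255}, {"rot": [0, 0, 0], "xyz": [0, 0, 0.011], "grip": 255}])

```text
clock: 8.62
tool_pos: [0.5471, 0.2513, 0.0584]
eef_rot: [1.0, -0.003, -0.001, -0.0]
contact_force: [0.4, 2.5, -4.1]
opening: 0.154
finger_force: 10.0
```

>>> carry_out(plan=[{"rot": [0, 0, 0], "xyz": [0, 0, 0.001], "grip": 255}, {"rot": [0, 0, 0], "xyz": [0, 0, 0.002], "grip": 255}, {"rot": [0, 0, 0], "xyz": [0, 0, 0.002], "grip": 255}])

```text
clock: 8.87
tool_pos: [0.5473, 0.2512, 0.0579]
eef_rot: [1.0, -0.003, -0.001, -0.0]
contact_force: [-1.6, 0.6, 3.6]
opening: 0.152
finger_force: 10.0
```

```bash
python3 -c "
from h import *
im,c=snap('wrist','w7');im2,_=snap('side','s7')
s=r.get_state();print(s['tool_pos'],s['contact_force'])
a=cv2.resize(im[100:400,150:400,::-1],(400,480)); b=cv2.resize(im2[140:240,220:320,::-1],(400,480),interpolation=cv2.INTER_CUBIC)
cv2.imwrite('pics/c7.png',np.hstack([a,b]))"
```

```text
[0.54728923 0.25121394 0.05793356] [-2.40860206  0.40781704  5.14569879]
```

View pics/c7.png

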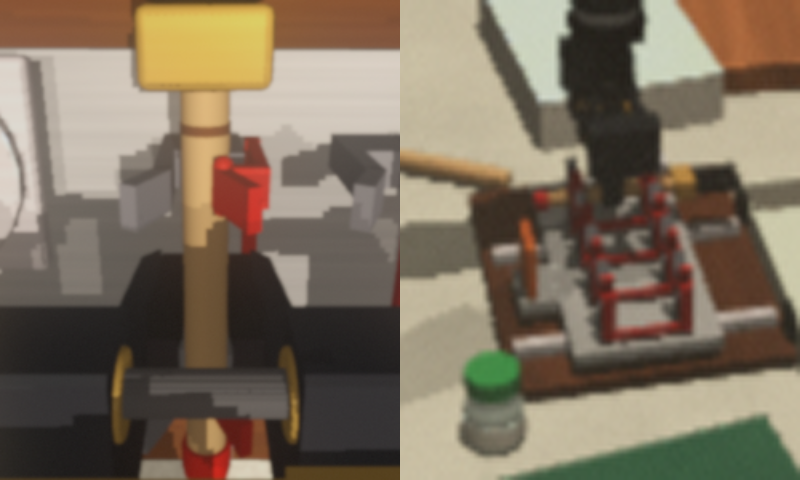

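The red nose sits over the handle and the seat pushes back with 5 N, so brush 1 is home in clip 4. Release.

>>> carry_out(plan=[{"rot": [0, 0, 0], "xyz": [0, 0, 0], "grip": 150}, {"rot": [0, 0, 0], "xyz": [0, 0, 0], "grip": 150}, {"rot": [0, 0, 0], "xyz": [0, 0, 0], "grip": 150}, {"rot": [0, 0, 0], "xyz": [0, 0, 0], "grip": 150}, {"rot": [0, 0, 0], "xyz": [0, 0, 0], "grip": 150}, {"rot": [0, 0, 0], "xyz": [0, 0, -0.02], "grip": 150}, {"rot": [0, 0, 0], "xyz": [0, 0, -0.06], "grip": 150}, {"rot": [0, 0, 0], "xyz": [0, 0, -0.1], "grip": 150}])

```text
clock: 9.63
tool_pos: [0.5468, 0.2513, 0.1573]
eef_rot: [1.0, -0.003, -0.002, 0.0]
contact_force: [0.4, 0.9, -0.2]
opening: 0.411
finger_force: 0.0
```

```bash
python3 -c "
from h import *
go(.463,-.2038,.16,-.4)"
```

```text
xyz [-0.0814, 0.4555, -0.0023] rot [0.0002, 0.004, 0.0018] dist 0.463 q7 -2.16
```

>>> carry_out(plan=[{"rot": [0, 0, 0], "xyz": [-0.0814, 0.4555, 0], "grip": 120}, {"rot": [0, 0, 0], "xyz": [-0.0814, 0.4555, 0], "grip": 120}, {"rot": [0, 0, 0], "xyz": [-0.0814, 0.4555, 0], "grip": 120}, {"rot": [0, 0, 0], "xyz": [-0.0814, 0.4555, 0], "grip": 120}, {"rot": [0, 0, 0], "xyz": [-0.0814, 0.4555, 0], "grip": 120}, {"rot": [0, 0, 0], "xyz": [-0.0814, 0.4555, 0], "grip": 120}, {"rot": [0, 0, 0], "xyz": [-0.0814, 0.4555, 0], "grip": 120}, {"rot": [0, 0, 0], "xyz": [-0.0814, 0.4555, 0], "grip": 120}])

```text
clock: 10.3
tool_pos: [0.487, -0.0777, 0.1571]
eef_rot: [1.0, -0.002, -0.0, -0.001]
contact_force: [0.4, -1.1, 0.1]
opening: 0.53
finger_force: 0.0
```

>>> carry_out(plan=[{"rot": [0, 0, 0], "xyz": [-0.023, 0.128, 0], "grip": 120}, {"rot": [0, 0, 0], "xyz": [-0.023, 0.128, 0.03], "grip": 120}, {"rot": [0, 0, 0], "xyz": [-0.023, 0.128, 0.05], "grip": 120}, {"rot": [0, 0, 0], "xyz": [-0.023, 0.128, 0.05], "grip": 120}, {"rot": [0, 0, 0], "xyz": [-0.023, 0.128, 0.05], "grip": 120}, {"rot": [0, 0, 0], "xyz": [-0.023, 0.128, 0.05], "grip": 120}, {"rot": [0, 0, 0], "xyz": [-0.023, 0.128, 0.05], "grip": 120}])

```text
clock: 10.88
tool_pos: [0.4648, -0.2021, 0.1072]
eef_rot: [1.0, -0.002, 0.0, -0.001]
contact_force: [0.4, 0.2, 0.5]
opening: 0.532
finger_force: 0.0
```

```bash
python3 -c "
from h import *
im,c=snap('wrist','w8');brushes(im,c)
s=r.get_state();print(s['tool_pos'],s['opening'],s['eef_rot'])
go(.463,-.2038,.0075,-.4)"
```

```text
brush mid [ 0.5089 -0.2798  0.0185] L 0.143 yaw 7.6
brush mid [ 0.5077 -0.3764  0.0185] L 0.143 yaw 15.0
brush mid [ 0.5074 -0.3222  0.0185] L 0.154 yaw -26.3
brush mid [ 0.4872 -0.2471  0.0185] L 0.13 yaw 41.6
brush mid [ 0.4636 -0.2019  0.0185] L 0.143 yaw -0.8
[ 0.46508224 -0.20170174  0.10747204] 0.5323139909787821 [ 9.99998156e-01 -1.20971422e-03  6.39898584e-04 -1.34753991e-03]
xyz [-0.0022, 0.0024, 0.1] rot [-0.0027, -0.0013, 0.0046] dist 0.1 q7 -1.53
```

>>> carry_out(plan=[{"rot": [0, 0, 0.006], "xyz": [-0.0015, 0.001, 0.035], "grip": 120}, {"rot": [0, 0, 0.006], "xyz": [-0.0015, 0.001, 0.07], "grip": 120}, {"rot": [0, 0, 0.006], "xyz": [-0.0015, 0.001, 0.092], "grip": 120}, {"rot": [0, 0, 0.006], "xyz": [-0.0015, 0.001, 0.0995], "grip": 120}, {"rot": [0, 0, 0.006], "xyz": [-0.0015, 0.001, 0.0995], "grip": 150}, {"rot": [0, 0, 0.006], "xyz": [-0.0015, 0.001, 0.0995], "grip": 175}, {"rot": [0, 0, 0.006], "xyz": [-0.0015, 0.001, 0.0995], "grip": 195}, {"rot": [0, 0, 0.006], "xyz": [-0.0015, 0.001, 0.0995], "grip": 205}])

```text
clock: 11.6
tool_pos: [0.4634, -0.2046, 0.0088]
eef_rot: [1.0, -0.006, 0.001, -0.001]
contact_force: [0.4, -0.9, -0.1]
opening: 0.249
finger_force: 0.0
```

>>> carry_out(plan=[{"rot": [0, 0, 0], "xyz": [0, 0, 0], "grip": 225}, {"rot": [0, 0, 0], "xyz": [0, 0, 0], "grip": 240}, {"rot": [0, 0, 0], "xyz": [0, 0, 0], "grip": 255}, {"rot": [0, 0, 0], "xyz": [0, 0, 0], "grip": 255}, {"rot": [0, 0, 0], "xyz": [0, 0, 0], "grip": 255}])

```text
clock: 12.02
tool_pos: [0.4631, -0.2046, 0.0083]
eef_rot: [1.0, -0.006, 0.001, -0.001]
contact_force: [-0.4, 0.1, 7.3]
opening: 0.151
finger_force: 10.0
```

>>> carry_out(plan=[{"rot": [0, 0, 0], "xyz": [0, 0, -0.01], "grip": 255}, {"rot": [0, 0, 0], "xyz": [0, 0, -0.03], "grip": 255}, {"rot": [0, 0, 0], "xyz": [0, 0, -0.06], "grip": 255}, {"rot": [0, 0, 0], "xyz": [0, 0, -0.09], "grip": 255}, {"rot": [0, 0, 0], "xyz": [0, 0, -0.12], "grip": 255}, {"rot": [0, 0, 0], "xyz": [0, 0, -0.14], "grip": 255}, {"rot": [0, 0, 0], "xyz": [0, 0, -0.14], "grip": 255}, {"rot": [0, 0, 0], "xyz": [0, 0, -0.14], "grip": 255}])

```text
clock: 12.68
tool_pos: [0.4627, -0.2051, 0.1486]
eef_rot: [1.0, -0.006, 0.001, -0.0]
contact_force: [0.7, -0.9, -0.3]
opening: 0.158
finger_force: 10.0
```

```bash
python3 -c "
from h import *
go(.548,.1935,.148,-.45)"
```

```text
xyz [0.0805, -0.3996, 0.0011] rot [-0.0008, -0.002, -0.004] dist 0.408 q7 -1.52
```

>>> carry_out(plan=[{"rot": [0, 0, 0], "xyz": [0.0805, -0.3996, 0], "grip": 255}, {"rot": [0, 0, 0], "xyz": [0.0805, -0.3996, 0], "grip": 255}, {"rot": [0, 0, 0], "xyz": [0.0805, -0.3996, 0], "grip": 255}, {"rot": [0, 0, 0], "xyz": [0.0805, -0.3996, 0], "grip": 255}, {"rot": [0, 0, 0], "xyz": [0.0805, -0.3996, 0], "grip": 255}, {"rot": [0, 0, 0], "xyz": [0.0805, -0.3996, 0], "grip": 255}, {"rot": [0, 0, 0], "xyz": [0.0805, -0.3996, 0], "grip": 255}, {"rot": [0, 0, 0], "xyz": [0.0805, -0.3996, 0], "grip": 255}])

```text
clock: 13.35
tool_pos: [0.5307, 0.123, 0.1463]
eef_rot: [1.0, -0.005, -0.002, -0.0]
contact_force: [0.7, -0.3, -1.4]
opening: 0.155
finger_force: 10.0
```

>>> carry_out(plan=[{"rot": [0, 0, 0], "xyz": [0.0146, -0.0724, 0], "grip": 255}, {"rot": [0, 0, 0], "xyz": [0.0146, -0.0724, 0], "grip": 255}, {"rot": [0, 0, 0], "xyz": [0.0146, -0.0724, 0], "grip": 255}, {"rot": [0, 0, 0], "xyz": [0.0146, -0.0724, 0], "grip": 255}, {"rot": [0, 0, 0], "xyz": [0.0146, -0.0724, 0], "grip": 255}, {"rot": [0, 0, 0], "xyz": [0.0146, -0.0724, 0], "grip": 255}])

```text
clock: 13.85
tool_pos: [0.5467, 0.1909, 0.147]
eef_rot: [1.0, -0.007, -0.001, 0.0]
contact_force: [0.3, -0.4, -1.1]
opening: 0.15
finger_force: 10.0
```

```bash
cat >> h.py <<'E'
def heldauto(im):
    hsv=cv2.cvtColor(im,cv2.COLOR_RGB2HSV)
    s=hsv[:,262:296]
    y=np.median(((s[...,0]>=18)&(s[...,0]<=30)&(s[...,1]>170)&(s[...,2]>140)).astype(int),axis=1)
    i=np.where(y[:260]>0)[0]; i=i[i<220]
    k=im[:,270:290].astype(int); rd=np.mean((k[...,0]>90)&(k[...,1]<45)&(k[...,2]<45),axis=1)
    j=np.where(rd[300:]>.5)[0]+300
    print("ferrule rows",i.min() if len(i) else None,i.max() if len(i) else None,"cap rows",j[[0,-1]] if len(j) else None)
    if len(i) and len(j): held(i.min(),i.max()+1,j[0])
E
python3 -c "
from h import *
im,c=snap('wrist','w9');heldauto(im)
heldauto(cv2.imread('pics/w5.png')[:,:,::-1].copy())
go(.548,.1935,.085,-.45)"
```

```text
ferrule rows None None cap rows [385 395]
ferrule rows None None cap rows None
xyz [0.0012, -0.0026, 0.0623] rot [0.0004, 0.0021, -0.0062] dist 0.062 q7 -2.1
```

```bash
python3 -c "
from h import *
for n in ('w5','w9'):
  im=cv2.imread('pics/'+n+'.png')[:,:,::-1].copy();h=cv2.cvtColor(im,cv2.COLOR_RGB2HSV)
  print([ (i,h[i,278].tolist()) for i in range(80,180,8)],[ (i,im[i,278].tolist()) for i in range(360,404,4)])
"
```

```text
[(80, [17, 62, 78]), (88, [19, 77, 83]), (96, [19, 109, 75]), (104, [20, 167, 194]), (112, [25, 144, 219]), (120, [24, 149, 219]), (128, [23, 151, 220]), (136, [22, 154, 220]), (144, [22, 155, 220]), (152, [20, 161, 206]), (160, [18, 114, 219]), (168, [18, 113, 218]), (176, [18, 115, 218])] [(360, [84, 71, 57]), (364, [190, 153, 101]), (368, [191, 154, 102]), (372, [191, 153, 101]), (376, [191, 153, 102]), (380, [190, 153, 101]), (384, [170, 126, 82]), (388, [179, 50, 39]), (392, [184, 49, 37]), (396, [184, 48, 37]), (400, [110, 68, 40])]
[(80, [14, 70, 80]), (88, [17, 78, 82]), (96, [17, 112, 75]), (104, [20, 165, 184]), (112, [25, 143, 217]), (120, [23, 147, 218]), (128, [23, 151, 218]), (136, [22, 153, 218]), (144, [22, 153, 218]), (152, [20, 159, 201]), (160, [18, 113, 218]), (168, [18, 114, 217]), (176, [18, 114, 214])] [(360, [83, 70, 57]), (364, [186, 149, 98]), (368, [187, 150, 99]), (372, [186, 149, 99]), (376, [187, 150, 99]), (380, [136, 103, 67]), (384, [104, 41, 32]), (388, [109, 41, 33]), (392, [132, 40, 32]), (396, [133, 41, 32]), (400, [96, 66, 37])]
```

>>> carry_out(plan=[{"rot": [0, 0, -0.005], "xyz": [0.001, -0.0026, 0.03], "grip": 255}, {"rot": [0, 0, -0.005], "xyz": [0.001, -0.0026, 0.05], "grip": 255}, {"rot": [0, 0, -0.005], "xyz": [0.001, -0.0026, 0.062], "grip": 255}, {"rot": [0, 0, -0.005], "xyz": [0.001, -0.0026, 0.062], "grip": 255}, {"rot": [0, 0, -0.005], "xyz": [0.001, -0.0026, 0.062], "grip": 255}])

```text
clock: 14.32
tool_pos: [0.5482, 0.1952, 0.0858]
eef_rot: [1.0, -0.004, -0.001, -0.0]
contact_force: [1.2, 0.4, 0.5]
opening: 0.157
finger_force: 10.0
```

```bash
sed -i 's/>=18)&(s\[...,0\]<=30)&(s\[...,1\]>170)/>=19)\&(s[...,0]<=28)\&(s[...,1]>130)/; s/(k\[...,1\]<45)&(k\[...,2\]<45)/(k[...,1]<60)\&(k[...,2]<50)/' h.py; python3 -c "
from h import *
for n in('w5','w9'): heldauto(cv2.imread('pics/'+n+'.png')[:,:,::-1].copy())
go(.548,.1935,.06,-.45)"
```

```text
ferrule rows 103 156 cap rows [385 398]
x0,z0 mm [ 0.  -2.8] pitch up deg -1.3
ferrule rows 103 154 cap rows [382 398]
x0,z0 mm [-0.1  0.8] pitch up deg -2.9
xyz [-0.0001, 0.0017, 0.0257] rot [-0.0009, 0.0015, 0.0003] dist 0.026 q7 -2.11
```

>>> carry_out(plan=[{"rot": [0, 0, 0], "xyz": [0, 0.0015, 0.004], "grip": 255}, {"rot": [0, 0, 0], "xyz": [0, 0.0015, 0.007], "grip": 255}, {"rot": [0, 0, 0], "xyz": [0, 0.0015, 0.01], "grip": 255}, {"rot": [0, 0, 0], "xyz": [0, 0.0015, 0.013], "grip": 255}, {"rot": [0, 0, 0], "xyz": [0, 0.0015, 0.016], "grip": 255}, {"rot": [0, 0, 0], "xyz": [0, 0.0015, 0.019], "grip": 255}, {"rot": [0, 0, 0], "xyz": [0, 0.0015, 0.022], "grip": 255}, {"rot": [0, 0, 0], "xyz": [0, 0.0015, 0.024], "grip": 255}])

```text
clock: 14.98
tool_pos: [0.5479, 0.1951, 0.0613]
eef_rot: [1.0, -0.003, -0.001, -0.001]
contact_force: [-0.1, -0.2, -0.9]
opening: 0.158
finger_force: 10.0
```

>>> carry_out(plan=[{"rot": [0, 0, 0], "xyz": [0, 0, 0.001], "grip": 255}, {"rot": [0, 0, 0], "xyz": [0, 0, 0.0025], "grip": 255}, {"rot": [0, 0, 0], "xyz": [0, 0, 0.0025], "grip": 255}, {"rot": [0, 0, 0], "xyz": [0, 0, 0.0025], "grip": 255}])

```text
clock: 15.32
tool_pos: [0.5477, 0.1942, 0.0599]
eef_rot: [1.0, -0.003, -0.001, -0.0]
contact_force: [-2.0, 0.7, 5.7]
opening: 0.151
finger_force: 10.0
```

>>> carry_out(plan=[{"rot": [0, 0, 0], "xyz": [0, 0, 0], "grip": 150}, {"rot": [0, 0, 0], "xyz": [0, 0, 0], "grip": 150}, {"rot": [0, 0, 0], "xyz": [0, 0, 0], "grip": 150}, {"rot": [0, 0, 0], "xyz": [0, 0, 0], "grip": 150}, {"rot": [0, 0, 0], "xyz": [0, 0, 0], "grip": 150}, {"rot": [0, 0, 0], "xyz": [0, 0, -0.02], "grip": 150}, {"rot": [0, 0, 0], "xyz": [0, 0, -0.06], "grip": 150}, {"rot": [0, 0, 0], "xyz": [0, 0, -0.1], "grip": 150}])

```text
clock: 15.98
tool_pos: [0.547, 0.194, 0.1592]
eef_rot: [1.0, -0.003, -0.002, 0.0]
contact_force: [0.7, 1.1, 0.1]
opening: 0.413
finger_force: 0.0
```

>>> carry_out(plan=[{"rot": [0, 0, -0.143], "xyz": [-0.035, 0.475, 0], "grip": 120}, {"rot": [0, 0, -0.143], "xyz": [-0.035, 0.475, 0], "grip": 120}, {"rot": [0, 0, -0.143], "xyz": [-0.035, 0.475, 0], "grip": 120}, {"rot": [0, 0, -0.143], "xyz": [-0.035, 0.475, 0], "grip": 120}, {"rot": [0, 0, -0.143], "xyz": [-0.035, 0.475, 0], "grip": 120}, {"rot": [0, 0, -0.143], "xyz": [-0.035, 0.475, 0], "grip": 120}, {"rot": [0, 0, -0.143], "xyz": [-0.035, 0.475, 0], "grip": 120}, {"rot": [0, 0, -0.143], "xyz": [-0.035, 0.475, 0], "grip": 120}])

```text
clock: 16.65
tool_pos: [0.5211, -0.1397, 0.1588]
eef_rot: [0.998, 0.068, -0.0, -0.001]
contact_force: [1.1, -0.2, 0.9]
opening: 0.529
finger_force: 0.0
```

```bash
python3 -c "
from h import *
go(.5087,-.2806,.11,7.7)"
```

```text
xyz [-0.0315, 0.1379, 0.0486] rot [-0.0017, 0.0005, 0.0023] dist 0.15 q7 -1.5
```

>>> carry_out(plan=[{"rot": [0, 0, 0], "xyz": [-0.0315, 0.138, 0.0], "grip": 120}, {"rot": [0, 0, 0], "xyz": [-0.0315, 0.138, 0.03], "grip": 120}, {"rot": [0, 0, 0], "xyz": [-0.0315, 0.138, 0.05], "grip": 120}, {"rot": [0, 0, 0], "xyz": [-0.0315, 0.138, 0.05], "grip": 120}, {"rot": [0, 0, 0], "xyz": [-0.0315, 0.138, 0.05], "grip": 120}, {"rot": [0, 0, 0], "xyz": [-0.0315, 0.138, 0.05], "grip": 120}, {"rot": [0, 0, 0], "xyz": [-0.0315, 0.138, 0.05], "grip": 120}])

```text
clock: 17.23
tool_pos: [0.5098, -0.2773, 0.1087]
eef_rot: [0.998, 0.069, 0.0, -0.002]
contact_force: [0.1, 0.5, 0.2]
opening: 0.528
finger_force: 0.0
```

```bash
python3 -c "
from h import *
im,c=snap('wrist','w10');brushes(im,c)
s=r.get_state();print(s['tool_pos'],s['opening'])
go(.5087,-.2806,.0085,7.7)"
```

```text
brush mid [ 0.5092 -0.2805  0.0185] L 0.143 yaw 8.0
brush mid [ 0.5075 -0.3223  0.0185] L 0.153 yaw -25.6
[ 0.51027271 -0.27669503  0.10911146] 0.5247998169005929
xyz [-0.0022, 0.0039, 0.1006] rot [-0.0028, -0.0011, 0.0047] dist 0.101 q7 -1.3
```

>>> carry_out(plan=[{"rot": [0, 0, 0], "xyz": [-0.0015, 0.0037, 0.035], "grip": 120}, {"rot": [0, 0, 0], "xyz": [-0.0015, 0.0037, 0.07], "grip": 120}, {"rot": [0, 0, 0], "xyz": [-0.0015, 0.0037, 0.092], "grip": 120}, {"rot": [0, 0, 0], "xyz": [-0.0015, 0.0037, 0.1003], "grip": 120}, {"rot": [0, 0, 0], "xyz": [-0.0015, 0.0037, 0.1003], "grip": 150}, {"rot": [0, 0, 0], "xyz": [-0.0015, 0.0037, 0.1003], "grip": 175}, {"rot": [0, 0, 0], "xyz": [-0.0015, 0.0037, 0.1003], "grip": 195}, {"rot": [0, 0, 0], "xyz": [-0.0015, 0.0037, 0.1003], "grip": 205}])

```text
clock: 17.95
tool_pos: [0.5096, -0.2825, 0.0101]
eef_rot: [0.998, 0.068, 0.001, -0.0]
contact_force: [0.4, -0.1, -0.0]
opening: 0.247
finger_force: 0.0
```

>>> carry_out(plan=[{"rot": [0, 0, 0], "xyz": [0, 0, 0], "grip": 225}, {"rot": [0, 0, 0], "xyz": [0, 0, 0], "grip": 240}, {"rot": [0, 0, 0], "xyz": [0, 0, 0], "grip": 255}, {"rot": [0, 0, 0], "xyz": [0, 0, 0], "grip": 255}, {"rot": [0, 0, 0], "xyz": [0, 0, 0], "grip": 255}])

```text
clock: 18.37
tool_pos: [0.5091, -0.2826, 0.0095]
eef_rot: [0.998, 0.068, 0.001, -0.0]
contact_force: [-0.1, 0.1, 7.2]
opening: 0.152
finger_force: 10.0
```

>>> carry_out(plan=[{"rot": [0, 0, 0], "xyz": [0, 0, -0.01], "grip": 255}, {"rot": [0, 0, 0], "xyz": [0, 0, -0.03], "grip": 255}, {"rot": [0, 0, 0], "xyz": [0, 0, -0.06], "grip": 255}, {"rot": [0, 0, 0], "xyz": [0, 0, -0.09], "grip": 255}, {"rot": [0, 0, 0], "xyz": [0, 0, -0.12], "grip": 255}, {"rot": [0, 0, 0], "xyz": [0, 0, -0.14], "grip": 255}, {"rot": [0, 0, 0], "xyz": [0, 0, -0.14], "grip": 255}, {"rot": [0, 0, 0], "xyz": [0, 0, -0.14], "grip": 255}])

```text
clock: 19.03
tool_pos: [0.5087, -0.283, 0.1497]
eef_rot: [0.998, 0.068, 0.001, -0.0]
contact_force: [0.1, -0.6, -1.0]
opening: 0.153
finger_force: 10.0
```

```bash
python3 -c "
from h import *
im,c=snap('wrist','w11');heldauto(im)
go(.5475,.1355,.148,-.45)"
```

```text
ferrule rows 104 155 cap rows [381 399]
x0,z0 mm [-0.4  1.2] pitch up deg -2.3
xyz [0.0962, -0.4088, 0.001] rot [-0.0017, 0.0008, 0.1443] dist 0.42 q7 -1.27
```

>>> carry_out(plan=[{"rot": [0, 0, 0.144], "xyz": [0.0962, -0.4088, 0], "grip": 255}, {"rot": [0, 0, 0.144], "xyz": [0.0962, -0.4088, 0], "grip": 255}, {"rot": [0, 0, 0.144], "xyz": [0.0962, -0.4088, 0], "grip": 255}, {"rot": [0, 0, 0.144], "xyz": [0.0962, -0.4088, 0], "grip": 255}, {"rot": [0, 0, 0.144], "xyz": [0.0962, -0.4088, 0], "grip": 255}, {"rot": [0, 0, 0.144], "xyz": [0.0962, -0.4088, 0], "grip": 255}, {"rot": [0, 0, 0.144], "xyz": [0.0962, -0.4088, 0], "grip": 255}, {"rot": [0, 0, 0.144], "xyz": [0.0962, -0.4088, 0], "grip": 255}])

```text
clock: 19.75
tool_pos: [0.5383, 0.0511, 0.1472]
eef_rot: [1.0, -0.004, -0.002, -0.0]
contact_force: [1.4, -0.9, -0.5]
opening: 0.152
finger_force: 10.0
```

```bash
python3 -c "
from h import *
go(.5475,.1355,.148,-.45)"
```

```text
xyz [0.0086, -0.0845, -0.0007] rot [-0.0008, 0.0041, 0.0007] dist 0.085 q7 -1.9
```

>>> carry_out(plan=[{"rot": [0, 0, 0], "xyz": [0.0085, -0.082, 0], "grip": 255}, {"rot": [0, 0, 0], "xyz": [0.0085, -0.082, 0], "grip": 255}, {"rot": [0, 0, 0], "xyz": [0.0085, -0.082, 0], "grip": 255}, {"rot": [0, 0, 0], "xyz": [0.0085, -0.082, 0], "grip": 255}, {"rot": [0, 0, 0], "xyz": [0.0085, -0.082, 0], "grip": 255}, {"rot": [0, 0, 0], "xyz": [0.0085, -0.082, 0], "grip": 255}])

```text
clock: 20.25
tool_pos: [0.5482, 0.1289, 0.148]
eef_rot: [1.0, -0.005, -0.001, 0.0]
contact_force: [-0.4, -0.7, 0.2]
opening: 0.156
finger_force: 10.0
```

```bash
python3 -c "
from h import *
im,c=snap('wrist','w12');heldauto(im)
go(.548,.1355,.085,-.45)"
```

```text
ferrule rows 103 154 cap rows [381 398]
x0,z0 mm [-0.1  1.1] pitch up deg -2.6
xyz [-0.0004, -0.0067, 0.0633] rot [0.0001, 0.0022, -0.0025] dist 0.064 q7 -2.01
```

>>> carry_out(plan=[{"rot": [0, 0, -0.002], "xyz": [0, -0.006, 0.02], "grip": 255}, {"rot": [0, 0, -0.002], "xyz": [0, -0.006, 0.045], "grip": 255}, {"rot": [0, 0, -0.002], "xyz": [0, -0.006, 0.06], "grip": 255}, {"rot": [0, 0, -0.002], "xyz": [0, -0.006, 0.06], "grip": 255}, {"rot": [0, 0, -0.002], "xyz": [0, -0.006, 0.06], "grip": 255}])

```text
clock: 20.72
tool_pos: [0.5485, 0.1357, 0.0885]
eef_rot: [1.0, -0.004, -0.001, -0.0]
contact_force: [-0.8, -0.5, -0.3]
opening: 0.155
finger_force: 10.0
```

```bash
python3 -c "
from h import *
go(.548,.1355,.0615,-.45)"
```

```text
xyz [-0.0004, 0.0002, 0.027] rot [-0.0005, 0.0023, 0.0004] dist 0.027 q7 -2.03
```

>>> carry_out(plan=[{"rot": [0, 0, 0], "xyz": [0, 0, 0.005], "grip": 255}, {"rot": [0, 0, 0], "xyz": [0, 0, 0.009], "grip": 255}, {"rot": [0, 0, 0], "xyz": [0, 0, 0.012], "grip": 255}, {"rot": [0, 0, 0], "xyz": [0, 0, 0.015], "grip": 255}, {"rot": [0, 0, 0], "xyz": [0, 0, 0.018], "grip": 255}, {"rot": [0, 0, 0], "xyz": [0, 0, 0.021], "grip": 255}, {"rot": [0, 0, 0], "xyz": [0, 0, 0.024], "grip": 255}, {"rot": [0, 0, 0], "xyz": [0, 0, 0.026], "grip": 255}])

```text
clock: 21.38
tool_pos: [0.5487, 0.1376, 0.0626]
eef_rot: [1.0, -0.003, -0.0, -0.001]
contact_force: [-0.2, -1.1, 0.0]
opening: 0.151
finger_force: 10.0
```

>>> carry_out(plan=[{"rot": [0, 0, 0], "xyz": [0, 0, 0.001], "grip": 255}, {"rot": [0, 0, 0], "xyz": [0, 0, 0.0025], "grip": 255}, {"rot": [0, 0, 0], "xyz": [0, 0, 0.0025], "grip": 255}, {"rot": [0, 0, 0], "xyz": [0, 0, 0.0025], "grip": 255}])

```text
clock: 21.72
tool_pos: [0.5485, 0.1371, 0.0611]
eef_rot: [1.0, -0.003, -0.001, -0.001]
contact_force: [-1.8, -0.6, 6.6]
opening: 0.154
finger_force: 10.0
```

>>> carry_out(plan=[{"rot": [0, 0, 0], "xyz": [0, 0, 0], "grip": 150}, {"rot": [0, 0, 0], "xyz": [0, 0, 0], "grip": 150}, {"rot": [0, 0, 0], "xyz": [0, 0, 0], "grip": 150}, {"rot": [0, 0, 0], "xyz": [0, 0, 0], "grip": 150}, {"rot": [0, 0, 0], "xyz": [0, 0, 0], "grip": 150}, {"rot": [0, 0, 0], "xyz": [0, 0, -0.02], "grip": 150}, {"rot": [0, 0, 0], "xyz": [0, 0, -0.06], "grip": 150}, {"rot": [0, 0, 0], "xyz": [0, 0, -0.1], "grip": 150}])

```text
clock: 22.38
tool_pos: [0.5476, 0.1369, 0.1604]
eef_rot: [1.0, -0.003, -0.002, -0.0]
contact_force: [1.9, 0.2, 0.4]
opening: 0.413
finger_force: 0.0
```

>>> carry_out(plan=[{"rot": [0, 0, -0.27], "xyz": [-0.038, 0.515, 0], "grip": 120}, {"rot": [0, 0, -0.27], "xyz": [-0.038, 0.515, 0], "grip": 120}, {"rot": [0, 0, -0.27], "xyz": [-0.038, 0.515, 0], "grip": 120}, {"rot": [0, 0, -0.27], "xyz": [-0.038, 0.515, 0], "grip": 120}, {"rot": [0, 0, -0.27], "xyz": [-0.038, 0.515, 0], "grip": 120}, {"rot": [0, 0, -0.27], "xyz": [-0.038, 0.515, 0], "grip": 120}, {"rot": [0, 0, -0.27], "xyz": [-0.038, 0.515, 0], "grip": 120}, {"rot": [0, 0, -0.27], "xyz": [-0.038, 0.515, 0], "grip": 120}])

```text
clock: 23.05
tool_pos: [0.522, -0.1972, 0.1599]
eef_rot: [0.991, 0.132, -0.0, -0.001]
contact_force: [1.1, -0.2, 0.4]
opening: 0.533
finger_force: 0.0
```

```bash
python3 -c "
from h import *
im,c=snap('wrist','w13');brushes(im,c)
go(.507,-.378,.11,15.5)"
```

```text
xyz [-0.0534, 0.1594, 0.0509] rot [0.0065, 0.0043, -0.0205] dist 0.176 q7 -1.31
```

>>> carry_out(plan=[{"rot": [0, 0, 0], "xyz": [-0.053, 0.155, 0.02], "grip": 120}, {"rot": [0, 0, 0], "xyz": [-0.053, 0.155, 0.02], "grip": 120}, {"rot": [0, 0, 0], "xyz": [-0.053, 0.155, 0.02], "grip": 120}, {"rot": [0, 0, 0], "xyz": [-0.053, 0.155, 0.02], "grip": 120}, {"rot": [0, 0, 0], "xyz": [-0.053, 0.155, 0.02], "grip": 120}, {"rot": [0, 0, 0], "xyz": [-0.053, 0.155, 0.02], "grip": 120}, {"rot": [0, 0, 0], "xyz": [-0.053, 0.155, 0.02], "grip": 120}])

```text
clock: 23.68
tool_pos: [0.5121, -0.3574, 0.1394]
eef_rot: [0.991, 0.132, -0.0, -0.002]
contact_force: [0.5, 0.8, 0.2]
opening: 0.53
finger_force: 0.0
```

```bash
python3 -c "
from h import *
im,c=snap('wrist','w14');brushes(im,c)
for a,b,n in ((blobs(im,(20,130,110),(30,255,255),60),.019,'F'),(blobs(im,(0,170,60),(6,255,255),20),.018,'C')):
  for p in a: print(n,p.round(),ray(c,p,b).round(3))
go(.507,-.378,.0095,15.5)"
```

```text
brush mid [ 0.5079 -0.3772  0.0185] L 0.143 yaw 16.5
F [299. 130.] [ 0.579 -0.356  0.019]
C [299. 282.] [ 0.441 -0.397  0.018]
xyz [-0.0113, 0.0198, 0.1301] rot [-0.0034, -0.0007, -0.0036] dist 0.132 q7 -1.06
```

>>> carry_out(plan=[{"rot": [0, 0, -0.014], "xyz": [-0.0105, 0.0195, 0.02], "grip": 120}, {"rot": [0, 0, -0.014], "xyz": [-0.0105, 0.0195, 0.05], "grip": 120}, {"rot": [0, 0, -0.014], "xyz": [-0.0105, 0.0195, 0.07], "grip": 120}, {"rot": [0, 0, -0.014], "xyz": [-0.0105, 0.0195, 0.08], "grip": 120}, {"rot": [0, 0, -0.014], "xyz": [-0.0105, 0.0195, 0.08], "grip": 120}])

```text
clock: 24.15
tool_pos: [0.5065, -0.3769, 0.0577]
eef_rot: [0.99, 0.14, -0.002, -0.003]
contact_force: [-0.2, 0.4, -0.1]
opening: 0.533
finger_force: 0.0
```

```bash
python3 -c "
from h import *
go(.5075,-.378,.0085,16.2)"
```

```text
xyz [0.0007, 0.0016, 0.0492] rot [-0.0059, 0.0022, -0.0009] dist 0.049 q7 -1.05
```

>>> carry_out(plan=[{"rot": [-0.003, 0, 0], "xyz": [0.0005, 0.001, 0.025], "grip": 120}, {"rot": [-0.003, 0, 0], "xyz": [0.0005, 0.001, 0.042], "grip": 120}, {"rot": [-0.003, 0, 0], "xyz": [0.0005, 0.001, 0.0495], "grip": 120}, {"rot": [-0.003, 0, 0], "xyz": [0.0005, 0.001, 0.0495], "grip": 150}, {"rot": [-0.003, 0, 0], "xyz": [0.0005, 0.001, 0.0495], "grip": 175}, {"rot": [-0.003, 0, 0], "xyz": [0.0005, 0.001, 0.0495], "grip": 195}, {"rot": [-0.003, 0, 0], "xyz": [0.0005, 0.001, 0.0495], "grip": 205}, {"rot": [-0.003, 0, 0], "xyz": [0.0005, 0.001, 0.0495], "grip": 215}])

```text
clock: 24.82
tool_pos: [0.5083, -0.381, 0.0113]
eef_rot: [0.99, 0.139, 0.001, 0.001]
contact_force: [-0.7, -0.7, 0.4]
opening: 0.174
finger_force: 0.1
```

>>> carry_out(plan=[{"rot": [0, 0, 0], "xyz": [0, 0, 0], "grip": 225}, {"rot": [0, 0, 0], "xyz": [0, 0, 0], "grip": 240}, {"rot": [0, 0, 0], "xyz": [0, 0, 0], "grip": 255}, {"rot": [0, 0, 0], "xyz": [0, 0, 0], "grip": 255}, {"rot": [0, 0, 0], "xyz": [0, 0, 0], "grip": 255}])

```text
clock: 25.23
tool_pos: [0.5083, -0.3809, 0.0111]
eef_rot: [0.99, 0.139, 0.001, 0.001]
contact_force: [-1.1, -0.1, 6.6]
opening: 0.155
finger_force: 10.0
```

>>> carry_out(plan=[{"rot": [0, 0, 0], "xyz": [0, 0, -0.01], "grip": 255}, {"rot": [0, 0, 0], "xyz": [0, 0, -0.03], "grip": 255}, {"rot": [0, 0, 0], "xyz": [0, 0, -0.06], "grip": 255}, {"rot": [0, 0, 0], "xyz": [0, 0, -0.09], "grip": 255}, {"rot": [0, 0, 0], "xyz": [0, 0, -0.12], "grip": 255}, {"rot": [0, 0, 0], "xyz": [0, 0, -0.14], "grip": 255}, {"rot": [0, 0, 0], "xyz": [0, 0, -0.14], "grip": 255}, {"rot": [0, 0, 0], "xyz": [0, 0, -0.14], "grip": 255}])

```text
clock: 25.9
tool_pos: [0.5081, -0.3809, 0.1516]
eef_rot: [0.99, 0.139, 0.001, 0.001]
contact_force: [-0.6, -0.4, -1.1]
opening: 0.152
finger_force: 9.9
```

```bash
python3 -c "
from h import *
im,c=snap('wrist','w15');heldauto(im)
go(.548,.0785,.148,-.45)"
```

```text
ferrule rows 103 154 cap rows [378 394]
x0,z0 mm [0.1 2.2] pitch up deg -1.7
xyz [0.1655, -0.43, 0.0016] rot [0.001, 0.0003, 0.2864] dist 0.461 q7 -1.01
```

>>> carry_out(plan=[{"rot": [0, 0, 0.286], "xyz": [0.1655, -0.43, 0], "grip": 255}, {"rot": [0, 0, 0.286], "xyz": [0.1655, -0.43, 0], "grip": 255}, {"rot": [0, 0, 0.286], "xyz": [0.1655, -0.43, 0], "grip": 255}, {"rot": [0, 0, 0.286], "xyz": [0.1655, -0.43, 0], "grip": 255}, {"rot": [0, 0, 0.286], "xyz": [0.1655, -0.43, 0], "grip": 255}, {"rot": [0, 0, 0.286], "xyz": [0.1655, -0.43, 0], "grip": 255}, {"rot": [0, 0, 0.286], "xyz": [0.1655, -0.43, 0], "grip": 255}, {"rot": [0, 0, 0.286], "xyz": [0.1655, -0.43, 0], "grip": 255}])

```text
clock: 26.62
tool_pos: [0.5357, -0.0466, 0.1483]
eef_rot: [1.0, -0.004, -0.002, 0.001]
contact_force: [1.2, -0.1, 0.6]
opening: 0.151
finger_force: 9.9
```

```bash
python3 -c "
from h import *
go(.548,.0785,.148,-.45)"
```

```text
xyz [0.0113, -0.1252, 0.0001] rot [0.0013, 0.0031, 0.0004] dist 0.126 q7 -1.76
```

>>> carry_out(plan=[{"rot": [0, 0, 0], "xyz": [0.011, -0.1245, 0], "grip": 255}, {"rot": [0, 0, 0], "xyz": [0.011, -0.1245, 0], "grip": 255}, {"rot": [0, 0, 0], "xyz": [0.011, -0.1245, 0], "grip": 255}, {"rot": [0, 0, 0], "xyz": [0.011, -0.1245, 0], "grip": 255}, {"rot": [0, 0, 0], "xyz": [0.011, -0.1245, 0], "grip": 255}, {"rot": [0, 0, 0], "xyz": [0.011, -0.1245, 0], "grip": 255}, {"rot": [0, 0, 0], "xyz": [0.011, -0.1245, 0], "grip": 255}])

```text
clock: 27.2
tool_pos: [0.5483, 0.0737, 0.1488]
eef_rot: [1.0, -0.005, -0.001, 0.002]
contact_force: [-0.1, -0.4, -0.3]
opening: 0.153
finger_force: 9.9
```

```bash
python3 -c "
from h import *
im,c=snap('wrist','w16');heldauto(im)
go(.548,.0785,.089,-.45)"
```

```text
ferrule rows 103 153 cap rows [378 394]
x0,z0 mm [-0.1  3.5] pitch up deg -3.0
xyz [-0.0005, -0.0051, 0.06] rot [0.0028, 0.0013, -0.0026] dist 0.06 q7 -1.94
```

>>> carry_out(plan=[{"rot": [0, 0, -0.002], "xyz": [0, -0.0045, 0.02], "grip": 255}, {"rot": [0, 0, -0.002], "xyz": [0, -0.0045, 0.045], "grip": 255}, {"rot": [0, 0, -0.002], "xyz": [0, -0.0045, 0.058], "grip": 255}, {"rot": [0, 0, -0.002], "xyz": [0, -0.0045, 0.058], "grip": 255}, {"rot": [0, 0, -0.002], "xyz": [0, -0.0045, 0.058], "grip": 255}])

```text
clock: 27.67
tool_pos: [0.5487, 0.0788, 0.0912]
eef_rot: [1.0, -0.004, -0.001, 0.001]
contact_force: [0.6, 0.6, 0.0]
opening: 0.151
finger_force: 9.9
```

```bash
python3 -c "
from h import *
go(.548,.0785,.063,-.45)"
```

```text
xyz [-0.0007, 0.0002, 0.0282] rot [0.0021, 0.0013, 0.0004] dist 0.028 q7 -1.96
```

>>> carry_out(plan=[{"rot": [0, 0, 0], "xyz": [0, 0, 0.005], "grip": 255}, {"rot": [0, 0, 0], "xyz": [0, 0, 0.009], "grip": 255}, {"rot": [0, 0, 0], "xyz": [0, 0, 0.012], "grip": 255}, {"rot": [0, 0, 0], "xyz": [0, 0, 0.015], "grip": 255}, {"rot": [0, 0, 0], "xyz": [0, 0, 0.018], "grip": 255}, {"rot": [0, 0, 0], "xyz": [0, 0, 0.021], "grip": 255}, {"rot": [0, 0, 0], "xyz": [0, 0, 0.024], "grip": 255}, {"rot": [0, 0, 0], "xyz": [0, 0, 0.027], "grip": 255}])

```text
clock: 28.33
tool_pos: [0.5493, 0.0799, 0.0645]
eef_rot: [1.0, -0.003, 0.0, 0.001]
contact_force: [0.6, -2.3, 1.0]
opening: 0.154
finger_force: 10.0
```

>>> carry_out(plan=[{"rot": [0, 0, 0], "xyz": [0, 0, 0.001], "grip": 255}, {"rot": [0, 0, 0], "xyz": [0, 0, 0.002], "grip": 255}, {"rot": [0, 0, 0], "xyz": [0, 0, 0.002], "grip": 255}, {"rot": [0, 0, 0], "xyz": [0, 0, 0.002], "grip": 255}])

```text
clock: 28.67
tool_pos: [0.5488, 0.0798, 0.0629]
eef_rot: [1.0, -0.003, -0.0, 0.001]
contact_force: [-0.7, -2.8, 5.1]
opening: 0.153
finger_force: 10.0
```

>>> carry_out(plan=[{"rot": [0, 0, 0], "xyz": [0, 0, 0], "grip": 150}, {"rot": [0, 0, 0], "xyz": [0, 0, 0], "grip": 150}, {"rot": [0, 0, 0], "xyz": [0, 0, 0], "grip": 150}, {"rot": [0, 0, 0], "xyz": [0, 0, 0], "grip": 150}, {"rot": [0, 0, 0], "xyz": [0, 0, 0], "grip": 150}, {"rot": [0, 0, 0], "xyz": [0, 0, -0.02], "grip": 150}, {"rot": [0, 0, 0], "xyz": [0, 0, -0.06], "grip": 150}, {"rot": [0, 0, 0], "xyz": [0, 0, -0.1], "grip": 150}])

```text
clock: 29.33
tool_pos: [0.5478, 0.0804, 0.1625]
eef_rot: [1.0, -0.002, -0.002, 0.001]
contact_force: [1.1, 0.1, 0.5]
opening: 0.413
finger_force: 0.0
```

>>> carry_out(plan=[{"rot": [0, 0, 0], "xyz": [0, -0.13, -0.05], "grip": 150}, {"rot": [0, 0, 0], "xyz": [0, -0.13, -0.05], "grip": 150}, {"rot": [0, 0, 0], "xyz": [0, -0.13, -0.05], "grip": 150}, {"rot": [0, 0, 0], "xyz": [0, -0.13, -0.05], "grip": 150}, {"rot": [0, 0, 0], "xyz": [0, -0.13, -0.05], "grip": 150}, {"rot": [0, 0, 0], "xyz": [0, -0.13, -0.05], "grip": 150}, {"rot": [0, 0, 0], "xyz": [0, -0.13, -0.05], "grip": 150}])

```text
clock: 29.92
tool_pos: [0.5495, 0.2082, 0.2117]
eef_rot: [1.0, -0.004, -0.001, 0.002]
contact_force: [-0.1, -0.5, -0.5]
opening: 0.413
finger_force: 0.0
```

```bash
python3 -c "
from h import *
im,c=snap('wrist','w17')
s=r.get_state();print(s['tool_pos'],s['q'].round(2),s['clock'])
cv2.imwrite('pics/w17c.png',cv2.resize(im[0:260,40:480,::-1],(800,473)))"
```

```text
[0.5495644  0.20776633 0.21159019] [-0.38  0.67 -0.1   1.71  0.09  0.77 -2.11] 29.9667
```

View pics/w17c.png

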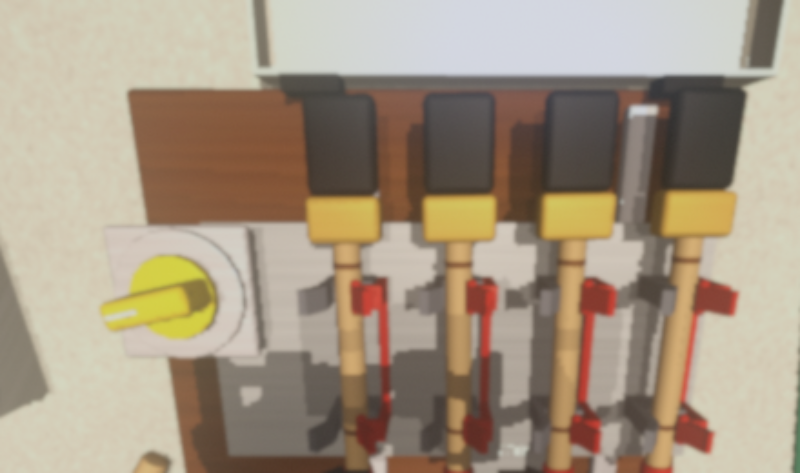

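```bash
python3 -c "
from h import *
s=r.get_state();c=cam('wrist',s)
f=lambda u,v,z:ray(c,(u*.55+40,v*.55),z).round(4)
for h,n in ((349,352),(459,467),(572,583),(687,698)): print(f(h,298,.067)[1],f(n,298,.08)[1])
print('ferrule rear mids',[f(u,240,.070)[:2].tolist() for u in (344,459,577,692)])
print('disc',f(172,296,.07))
print('bar L',f(101,308,.1),f(105,330,.1),'R',f(180,285,.1),f(188,315,.1))
go(.5838,.3394,.15,90);go(.5838,.3394,.15,10)
"
```

```text
0.25 0.2467
0.1937 0.1904
0.1357 0.1335
0.0765 0.077
ferrule rear mids [[0.6112, 0.2505], [0.6108, 0.194], [0.6103, 0.136], [0.6099, 0.0793]]
disc [0.5844 0.339  0.07  ]
bar L [0.5842 0.3584 0.1   ] [0.574  0.3586 0.1   ] R [0.5943 0.3209 0.1   ] [0.5807 0.3193 0.1   ]
xyz [0.0332, -0.1321, 0.0611] rot [0.0019, 0.004, -1.5789] dist 0.149 q7 -2.11
xyz [0.0332, -0.1321, 0.0611] rot [0.0036, 0.0017, -0.1826] dist 0.149 q7 -2.11
```

>>> carry_out(plan=[{"rot": [0, 0, -0.12], "xyz": [0.033, -0.132, 0.03], "grip": 150}, {"rot": [0, 0, -0.24], "xyz": [0.033, -0.132, 0.03], "grip": 150}, {"rot": [0, 0, -0.36], "xyz": [0.033, -0.132, 0.03], "grip": 150}, {"rot": [0, 0, -0.48], "xyz": [0.033, -0.132, 0.03], "grip": 150}, {"rot": [0, 0, -0.6], "xyz": [0.033, -0.132, 0.03], "grip": 150}, {"rot": [0, 0, -0.72], "xyz": [0.033, -0.132, 0.03], "grip": 150}, {"rot": [0, 0, -0.84], "xyz": [0.033, -0.132, 0.03], "grip": 150}, {"rot": [0, 0, -0.96], "xyz": [0.033, -0.132, 0.03], "grip": 150}])

```text
clock: 30.63
tool_pos: [0.584, 0.3395, 0.1811]
eef_rot: [0.887, 0.461, -0.001, 0.001]
contact_force: [-0.1, -0.2, -0.3]
opening: 0.411
finger_force: 0.0
```

>>> carry_out(plan=[{"rot": [0, 0, -0.12], "xyz": [0, 0, 0], "grip": 150}, {"rot": [0, 0, -0.24], "xyz": [0, 0, 0], "grip": 150}, {"rot": [0, 0, -0.36], "xyz": [0, 0, 0], "grip": 150}, {"rot": [0, 0, -0.48], "xyz": [0, 0, 0], "grip": 150}, {"rot": [0, 0, -0.6], "xyz": [0, 0, 0], "grip": 150}, {"rot": [0, 0, -0.72], "xyz": [0, 0, 0], "grip": 150}, {"rot": [0, 0, -0.79], "xyz": [0, 0, 0], "grip": 150}, {"rot": [0, 0, -0.79], "xyz": [0, 0, 0], "grip": 150}])

```text
clock: 31.3
tool_pos: [0.5841, 0.3394, 0.1811]
eef_rot: [0.643, 0.765, -0.002, 0.001]
contact_force: [0.4, -2.2, -0.1]
opening: 0.411
finger_force: 0.0
```

```bash
python3 -c "
from h import *
im,c=snap('wrist','w18')
s=r.get_state();print(s['tool_pos'],s['q'].round(2),s['clock'],s['eef_rot'].round(3))
cv2.imwrite('pics/w18c.png',im[120:420,120:440,::-1])
go(.584,.339,.08,100)"
```

```text
[0.58400696 0.33981014 0.18123768] [-0.32  0.87 -0.56  1.44  0.51  0.98 -0.84] 31.35 [ 0.645  0.765 -0.001  0.001]
xyz [-0.0005, 0.0, 0.1012] rot [-0.0016, 0.0028, -0.0048] dist 0.101 q7 -0.84
```

View pics/w18c.png

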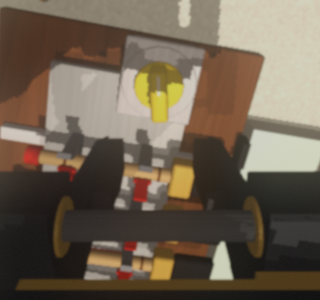

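The bar is vertical on the centre column (278), in line with the fingers' gap. Descend and grip.

>>> carry_out(plan=[{"rot": [0, 0, 0], "xyz": [0, 0, 0.03], "grip": 150}, {"rot": [0, 0, 0], "xyz": [0, 0, 0.06], "grip": 150}, {"rot": [0, 0, 0], "xyz": [0, 0, 0.09], "grip": 150}, {"rot": [0, 0, 0], "xyz": [0, 0, 0.101], "grip": 150}, {"rot": [0, 0, 0], "xyz": [0, 0, 0.101], "grip": 180}, {"rot": [0, 0, 0], "xyz": [0, 0, 0.101], "grip": 200}, {"rot": [0, 0, 0], "xyz": [0, 0, 0.101], "grip": 215}, {"rot": [0, 0, 0], "xyz": [0, 0, 0.101], "grip": 225}], squeeze=20)

```text
clock: 32.02
tool_pos: [0.5837, 0.3429, 0.0833]
eef_rot: [0.643, 0.766, 0.001, 0.0]
contact_force: [-0.1, -0.6, 0.6]
opening: 0.159
finger_force: 19.8
```

>>> carry_out(plan=[{"rot": [0, 0, 0], "xyz": [0, 0, 0], "grip": 240}, {"rot": [0, 0, 0], "xyz": [0, 0, 0], "grip": 255}, {"rot": [0, 0, 0], "xyz": [0, 0, 0], "grip": 255}, {"rot": [0, 0, 0], "xyz": [0, 0, 0], "grip": 255}, {"rot": [0, 0, 0], "xyz": [0, 0, 0], "grip": 255}])

```text
clock: 32.43
tool_pos: [0.5837, 0.343, 0.0833]
eef_rot: [0.643, 0.766, 0.001, 0.001]
contact_force: [-3.3, -1.1, 6.5]
opening: 0.159
finger_force: 19.8
```

>>> carry_out(plan=[{"rot": [0, 0, 0], "xyz": [0, 0, 0], "grip": 195}, {"rot": [0, 0, 0], "xyz": [-0.0037, 0, 0], "grip": 195}, {"rot": [0, 0, 0], "xyz": [-0.0037, 0, 0.001], "grip": 195}, {"rot": [0, 0, 0], "xyz": [-0.0037, 0, 0.001], "grip": 195}, {"rot": [0, 0, 0], "xyz": [-0.0037, 0, 0.001], "grip": 255}, {"rot": [0, 0, 0], "xyz": [-0.0037, 0, 0.001], "grip": 255}, {"rot": [0, 0, 0], "xyz": [-0.0037, 0, 0.001], "grip": 255}, {"rot": [0, 0, 0], "xyz": [-0.0037, 0, 0.001], "grip": 255}])

```text
clock: 33.1
tool_pos: [0.5845, 0.3384, 0.0802]
eef_rot: [0.643, 0.766, -0.0, 0.001]
contact_force: [1.1, -0.7, 0.1]
opening: 0.154
finger_force: 20.0
```

>>> carry_out(plan=[{"rot": [0, 0, -0.1], "xyz": [0, 0, 0], "grip": 255}, {"rot": [0, 0, -0.2], "xyz": [0, 0, 0], "grip": 255}, {"rot": [0, 0, -0.3], "xyz": [0, 0, 0], "grip": 255}, {"rot": [0, 0, -0.4], "xyz": [0, 0, 0], "grip": 255}, {"rot": [0, 0, -0.4], "xyz": [0, 0, 0], "grip": 255}])

```text
clock: 33.52
tool_pos: [0.5853, 0.3386, 0.0802]
eef_rot: [0.477, 0.879, 0.0, 0.001]
contact_force: [3.4, 1.0, -3.5]
opening: 0.156
finger_force: 20.0
```

```bash
python3 -c "
from h import *
s=r.get_state();print(s['q'].round(2),s['moment'].round(2),s['contact_force'].round(1))
go(.584,.339,.083,180)"
```

```text
[-0.3   1.01 -0.6   1.5   0.69  0.85 -0.57] [ 0.21 -0.87  0.08] [ 3.4  1.  -3.5]
xyz [0.001, -0.0009, -0.0028] rot [0.001, 0.0015, -0.9953] dist 0.003 q7 -0.57
```

Rotating smoothly; continue to about 1.35 rad in total.

>>> carry_out(plan=[{"rot": [0, 0, -0.12], "xyz": [0.001, -0.001, 0], "grip": 255}, {"rot": [0, 0, -0.24], "xyz": [0.001, -0.001, 0], "grip": 255}, {"rot": [0, 0, -0.36], "xyz": [0.001, -0.001, 0], "grip": 255}, {"rot": [0, 0, -0.48], "xyz": [0.001, -0.001, 0], "grip": 255}, {"rot": [0, 0, -0.6], "xyz": [0.001, -0.001, 0], "grip": 255}, {"rot": [0, 0, -0.72], "xyz": [0.001, -0.001, 0], "grip": 255}, {"rot": [0, 0, -0.82], "xyz": [0.001, -0.001, 0], "grip": 255}, {"rot": [0, 0, -0.9], "xyz": [0.001, -0.001, 0], "grip": 255}])

```text
clock: 34.18
tool_pos: [0.5861, 0.3402, 0.0803]
eef_rot: [0.049, 0.999, 0.002, 0.003]
contact_force: [8.4, 5.2, -8.8]
opening: 0.158
finger_force: 20.0
```

>>> carry_out(plan=[{"rot": [0, 0, 0], "xyz": [0, 0, 0], "grip": 255}, {"rot": [0, 0, 0], "xyz": [0, 0, 0], "grip": 150}, {"rot": [0, 0, 0], "xyz": [0, 0, 0], "grip": 150}, {"rot": [0, 0, 0], "xyz": [0, 0, 0], "grip": 150}, {"rot": [0, 0, 0], "xyz": [0, 0, 0], "grip": 150}, {"rot": [0, 0, 0], "xyz": [0, 0, -0.03], "grip": 150}, {"rot": [0, 0, 0], "xyz": [0, 0, -0.07], "grip": 150}, {"rot": [0, 0, 0], "xyz": [0, 0, -0.09], "grip": 150}])

```text
clock: 34.85
tool_pos: [0.5829, 0.3405, 0.1742]
eef_rot: [0.049, 0.999, 0.001, 0.001]
contact_force: [0.7, 0.1, 0.1]
opening: 0.412
finger_force: 0.0
```

```bash
python3 -c "
from h import *
s=r.get_state();print(s['q'].round(2),s['moment'].round(2),s['contact_force'].round(1))
snap('top','t19')
go(.41,.163,.17,90)"
```

```text
[-0.19  0.96 -0.87  1.44  0.77  1.1   0.27] [ 0.11 -0.17  0.02] [0.7 0.1 0.1]
xyz [0.1559, -0.1952, 0.0055] rot [0.0097, 0.0002, 1.4733] dist 0.25 q7 0.27
```

```bash
python3 -c "
from h import *
go(.41,.1645,.174,179.5)"
```

```text
xyz [0.156, -0.1937, 0.0015] rot [0.0061, 0.0064, -0.0888] dist 0.249 q7 0.27
```

>>> carry_out(plan=[{"rot": [0.003, 0.003, -0.089], "xyz": [0.156, -0.1937, 0], "grip": 255}, {"rot": [0.003, 0.003, -0.089], "xyz": [0.156, -0.1937, 0], "grip": 255}, {"rot": [0.003, 0.003, -0.089], "xyz": [0.156, -0.1937, 0], "grip": 255}, {"rot": [0.003, 0.003, -0.089], "xyz": [0.156, -0.1937, 0], "grip": 255}, {"rot": [0.003, 0.003, -0.089], "xyz": [0.156, -0.1937, 0], "grip": 255}, {"rot": [0.003, 0.003, -0.089], "xyz": [0.156, -0.1937, 0], "grip": 255}, {"rot": [0.003, 0.003, -0.089], "xyz": [0.156, -0.1937, 0], "grip": 255}, {"rot": [0.003, 0.003, -0.089], "xyz": [0.156, -0.1937, 0], "grip": 255}])

```text
clock: 35.57
tool_pos: [0.4067, 0.1586, 0.1704]
eef_rot: [0.004, 1.0, -0.004, -0.002]
contact_force: [1.1, 0.9, 1.3]
opening: 0.002
finger_force: 0.0
```

```bash
python3 -c "
from h import *
im,c=snap('side','s20')
s=r.get_state();print(s['tool_pos'],s['q'].round(2),s['opening'])
go(.41,.1645,.057,179.5)"
```

```text
[0.40873873 0.16095502 0.17077824] [ 0.07  0.72 -0.9   2.15  0.9   0.72  0.11] 0.0028952388744007333
xyz [-0.0015, 0.004, 0.1138] rot [-0.0042, -0.0022, 0.0004] dist 0.114 q7 0.11
```

Descend behind the tab, then push in steps along +x (tool −x).

>>> carry_out(plan=[{"rot": [-0.003, 0, 0], "xyz": [0.002, 0.003, 0.03], "grip": 255}, {"rot": [-0.003, 0, 0], "xyz": [0.002, 0.003, 0.06], "grip": 255}, {"rot": [-0.003, 0, 0], "xyz": [0.002, 0.003, 0.09], "grip": 255}, {"rot": [-0.003, 0, 0], "xyz": [0.002, 0.003, 0.112], "grip": 255}, {"rot": [-0.003, 0, 0], "xyz": [0.002, 0.003, 0.112], "grip": 255}, {"rot": [-0.003, 0, 0], "xyz": [0.002, 0.003, 0.112], "grip": 255}])

```text
clock: 36.12
tool_pos: [0.407, 0.1653, 0.0579]
eef_rot: [0.004, 1.0, -0.0, -0.002]
contact_force: [-0.2, 0.8, 1.8]
opening: 0.003
finger_force: 0.0
```

>>> carry_out(plan=[{"rot": [0, 0, 0], "xyz": [-0.01, 0, 0], "grip": 255}, {"rot": [0, 0, 0], "xyz": [-0.02, 0, 0], "grip": 255}, {"rot": [0, 0, 0], "xyz": [-0.028, 0, 0], "grip": 255}, {"rot": [0, 0, 0], "xyz": [-0.036, 0, 0], "grip": 255}, {"rot": [0, 0, 0], "xyz": [-0.044, 0, 0], "grip": 255}, {"rot": [0, 0, 0], "xyz": [-0.052, 0, 0], "grip": 255}])

```text
clock: 36.62
tool_pos: [0.4591, 0.1647, 0.0601]
eef_rot: [0.004, 1.0, 0.001, -0.001]
contact_force: [-2.0, 0.5, 0.1]
opening: 0.007
finger_force: 1.1
```

>>> carry_out(plan=[{"rot": [0, 0, 0], "xyz": [-0.008, 0, 0], "grip": 255}, {"rot": [0, 0, 0], "xyz": [-0.016, 0, 0], "grip": 255}, {"rot": [0, 0, 0], "xyz": [-0.024, 0, 0], "grip": 255}, {"rot": [0, 0, 0], "xyz": [-0.032, 0, 0], "grip": 255}, {"rot": [0, 0, 0], "xyz": [-0.038, 0, 0], "grip": 255}, {"rot": [0, 0, 0], "xyz": [-0.044, 0, 0], "grip": 255}, {"rot": [0, 0, 0], "xyz": [-0.048, 0, 0], "grip": 255}])

```text
clock: 37.2
tool_pos: [0.5021, 0.1639, 0.0591]
eef_rot: [0.003, 1.0, -0.0, -0.005]
contact_force: [-20.7, 1.0, 9.9]
opening: 0.003
finger_force: 9.7
```

>>> carry_out(plan=[{"rot": [0, 0, 0], "xyz": [-0.002, 0, 0], "grip": 255}, {"rot": [0, 0, 0], "xyz": [-0.004, 0, 0], "grip": 255}, {"rot": [0, 0, 0], "xyz": [-0.004, 0, 0], "grip": 255}])

```text
clock: 37.45
tool_pos: [0.502, 0.1638, 0.0586]
eef_rot: [0.002, 1.0, -0.001, -0.008]
contact_force: [-19.9, 1.3, 10.6]
opening: 0.003
finger_force: 9.9
```

>>> carry_out(plan=[{"rot": [0, 0, 0], "xyz": [0.01, 0, 0], "grip": 255}, {"rot": [0, 0, 0], "xyz": [0.03, 0, 0], "grip": 255}, {"rot": [0, 0, 0], "xyz": [0.05, 0, 0], "grip": 255}, {"rot": [0, 0, 0], "xyz": [0.05, 0, -0.04], "grip": 255}, {"rot": [0, 0, 0], "xyz": [0.05, 0, -0.08], "grip": 150}, {"rot": [0, 0, 0], "xyz": [0.05, 0, -0.12], "grip": 150}, {"rot": [0, 0, 0], "xyz": [0.05, 0, -0.12], "grip": 150}])

```text
clock: 38.03
tool_pos: [0.464, 0.167, 0.1854]
eef_rot: [0.004, 1.0, 0.003, 0.004]
contact_force: [-0.1, 0.9, 0.6]
opening: 0.212
finger_force: 0.0
```

```bash
python3 -c "
from h import *
im,c=snap('top','t21'); im2,_=snap('side','s21')
a=cv2.resize(im[130:260,150:280,::-1],(400,400),interpolation=cv2.INTER_CUBIC);b=cv2.resize(im2[140:240,220:370,::-1],(400,400),interpolation=cv2.INTER_CUBIC)
cv2.imwrite('pics/c21.png',np.hstack([a,b]))
s=r.get_state();print(s['tool_pos'],s['q'].round(2))
go(.584,.339,.175,174.4)"
```

```text
[0.46230206 0.16414908 0.18051194] [ 0.1   0.75 -0.89  2.01  0.83  0.8   0.27]
xyz [-0.1202, 0.1759, 0.0059] rot [0.0009, 0.0018, 0.0891] dist 0.213 q7 0.27
```

View pics/c21.png

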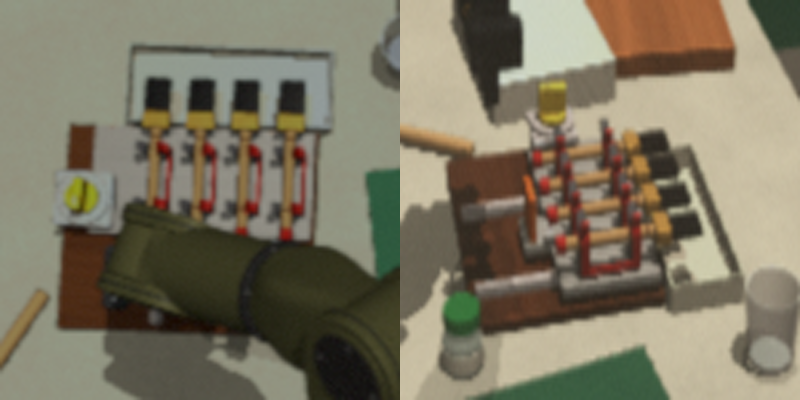

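The bristles are over the tray and the knob bar lies along x (loose). I'll check the travel from the ferrules.

```bash
python3 -c "
from h import *
for n in('t19','t21'):
  im=cv2.imread('pics/'+n+'.png')[:,:,::-1].copy();c=cam('top')
  for p in blobs(im,(18,120,90),(32,255,255),10):
    X=ray(c,p,.072)
    if .5<X[0]<.75 and 0<X[1]<.4: print(n,X.round(4))
"
```

```text
t19 [0.6229 0.1379 0.072 ]
t19 [0.621  0.0779 0.072 ]
t21 [0.6835 0.249  0.072 ]
t21 [0.682  0.1927 0.072 ]
t21 [0.684  0.1366 0.072 ]
t21 [0.6846 0.0779 0.072 ]
t21 [0.6188 0.2495 0.072 ]
t21 [0.6187 0.1363 0.072 ]
t21 [0.6212 0.0786 0.072 ]
t21 [0.6195 0.1928 0.072 ]
t21 [0.5844 0.3395 0.072 ]
t21 [0.5631 0.0802 0.072 ]
```

>>> carry_out(plan=[{"rot": [0, 0, 0.089], "xyz": [-0.12, 0.176, 0], "grip": 150}, {"rot": [0, 0, 0.089], "xyz": [-0.12, 0.176, 0], "grip": 150}, {"rot": [0, 0, 0.089], "xyz": [-0.12, 0.176, 0], "grip": 150}, {"rot": [0, 0, 0.089], "xyz": [-0.12, 0.176, 0], "grip": 150}, {"rot": [0, 0, 0.089], "xyz": [-0.12, 0.176, 0], "grip": 150}, {"rot": [0, 0, 0.089], "xyz": [-0.12, 0.176, 0], "grip": 150}, {"rot": [0, 0, 0.089], "xyz": [-0.12, 0.176, 0], "grip": 150}, {"rot": [0, 0, 0.089], "xyz": [-0.12, 0.176, 0], "grip": 150}])

```text
clock: 38.8
tool_pos: [0.5812, 0.3376, 0.1762]
eef_rot: [0.048, 0.999, -0.002, -0.002]
contact_force: [-0.2, 0.0, -0.2]
opening: 0.41
finger_force: 0.0
```

```bash
python3 -c "
from h import *
go(.584,.339,.081,174.4)"
```

```text
xyz [-0.0031, 0.0021, 0.0951] rot [-0.0042, -0.0047, 0.0017] dist 0.095 q7 0.3
```

```bash
python3 -c "
from h import *
im,c=snap('wrist','w22')
for p in blobs(im,(5,150,80),(17,255,255),30): print('or',p.round(),ray(c,p,.081).round(4))
cv2.imwrite('pics/w22c.png',cv2.resize(im[:,:,::-1],(800,600)))
im,c=snap('top','t22')
for lo,hi in (((18,120,90),(32,255,255)),):
  for p in blobs(im,lo,hi,8):
    X=ray(c,p,.072)
    if .5<X[0]<.75 and 0<X[1]<.4: print(X.round(4))
h=cv2.cvtColor(im,cv2.COLOR_RGB2HSV)
# tab + bristle tips along each clip axis
for y in (.2505,.194,.136,.0785):
  print(y,[int(im[tuple(proj(c,(x,y,.07)).round().astype(int)[::-1])].sum()) for x in np.arange(.70,.78,.005)])
"
```

```text
or [84. 93.] [0.4737 0.2066 0.081 ]
or [229.  68.] [0.468  0.3132 0.081 ]
or [265.  73.] [0.4736 0.338  0.081 ]
or [287.  79.] [0.4789 0.3535 0.081 ]
or [228. 112.] [0.4969 0.3086 0.081 ]
or [286. 101.] [0.4933 0.3514 0.081 ]
or [266. 144.] [0.5225 0.3333 0.081 ]
or [  5. 158.] [0.5143 0.1319 0.081 ]
or [506. 318.] [0.699  0.5353 0.081 ]
or [496. 384.] [0.7757 0.5356 0.081 ]
[0.6832 0.2489 0.072 ]
[0.6757 0.1928 0.072 ]
[0.684  0.1366 0.072 ]
[0.6846 0.0779 0.072 ]
[0.6324 0.1365 0.072 ]
[0.6266 0.0783 0.072 ]
0.2505 [139, 78, 80, 75, 76, 79, 82, 97, 235, 391, 444, 447, 447, 450, 362, 257, 217]
0.194 [105, 84, 86, 80, 79, 82, 78, 127, 301, 416, 447, 449, 450, 447, 437, 205, 304]
0.136 [202, 89, 95, 92, 86, 85, 86, 92, 190, 449, 455, 452, 454, 442, 361, 257, 251]
0.0785 [148, 102, 107, 103, 100, 95, 97, 112, 222, 392, 448, 453, 454, 451, 411, 202, 330]
```

View pics/w22c.png

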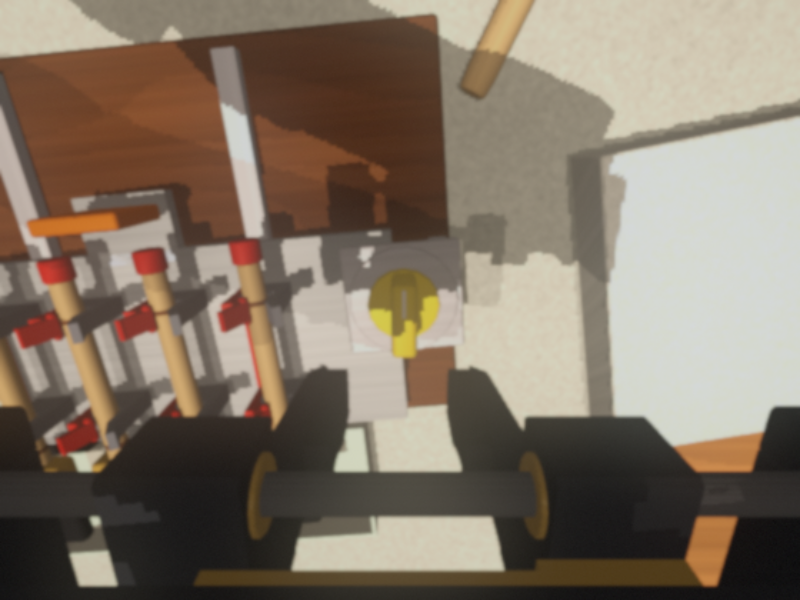

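```bash
python3 -c "
from h import *
c=cam('top')
for n in ('t19','t22'):
  im=cv2.imread('pics/'+n+'.png').astype(int).sum(2)
  for y in (.2505,.194,.136,.0785):
    xs=np.arange(.60,.80,.001)
    v=cv2.remap(im.astype(np.float32),*[np.array([proj(c,(x,y,.070)) for x in xs],np.float32)[:,i].reshape(1,-1) for i in (0,1)],cv2.INTER_LINEAR)[0]
    i=np.where(v<115)[0]; print(n,y,'dark',(xs[i[0]],xs[i[-1]]) if len(i) else None)
s=r.get_state();c=cam('wrist',s);f=lambda u,v,z:ray(c,(u*.7,v*.7),z).round(4)
print('tab',f(30,228,.081),f(155,213,.081),'plate corner',f(390,232,.034),f(285,240,.034))
print('caps',f(56,271,.07),f(149,261,.07),f(245,251,.07),'disc',f(404,304,.07))
"
```

```text
t19 0.2505 dark (np.float64(0.657), np.float64(0.678))
t19 0.194 dark (np.float64(0.637), np.float64(0.675))
t19 0.136 dark (np.float64(0.638), np.float64(0.675))
t19 0.0785 dark (np.float64(0.639), np.float64(0.676))
t22 0.2505 dark (np.float64(0.7010000000000001), np.float64(0.7350000000000001))
t22 0.194 dark (np.float64(0.7010000000000001), np.float64(0.7350000000000001))
t22 0.136 dark (np.float64(0.7020000000000001), np.float64(0.7350000000000001))
t22 0.0785 dark (np.float64(0.7030000000000001), np.float64(0.7360000000000001))
tab [0.5167 0.1418 0.081 ] [0.5154 0.2118 0.081 ] plate corner [0.5451 0.3346 0.034 ] [0.5438 0.2658 0.034 ]
caps [0.5434 0.1389 0.07  ] [0.5427 0.1949 0.07  ] [0.5423 0.2517 0.07  ] disc [0.583  0.3399 0.07  ]
```

Measured travel is about 62 mm, and the push ended hard at 20 N. That is either the stop, if the carriage did not start at 0, or a jam. I'll push again at a lower height to tell which.

```bash
python3 -c "
from h import *
go(.46,.1645,.174,179.5)"
```

```text
xyz [0.1043, -0.1828, 0.0041] rot [-0.0042, -0.004, -0.0884] dist 0.21 q7 0.3
```

>>> carry_out(plan=[{"rot": [-0.004, -0.004, -0.088], "xyz": [0.104, -0.183, 0], "grip": 255}, {"rot": [-0.004, -0.004, -0.088], "xyz": [0.104, -0.183, 0], "grip": 255}, {"rot": [-0.004, -0.004, -0.088], "xyz": [0.104, -0.183, 0], "grip": 255}, {"rot": [-0.004, -0.004, -0.088], "xyz": [0.104, -0.183, 0], "grip": 255}, {"rot": [-0.004, -0.004, -0.088], "xyz": [0.104, -0.183, 0], "grip": 255}, {"rot": [-0.004, -0.004, -0.088], "xyz": [0.104, -0.183, 0], "grip": 255}, {"rot": [-0.004, -0.004, -0.088], "xyz": [0.104, -0.183, 0], "grip": 255}, {"rot": [-0.004, -0.004, -0.088], "xyz": [0.104, -0.183, 0], "grip": 255}])

```text
clock: 39.57
tool_pos: [0.4613, 0.1656, 0.1788]
eef_rot: [0.005, 1.0, 0.001, 0.001]
contact_force: [0.8, 0.5, 0.1]
opening: 0.005
finger_force: 0.0
```

```bash
python3 -c "
from h import *
go(.465,.1645,.052,179.5)"
```

```text
xyz [-0.0034, -0.0014, 0.1268] rot [0.0028, 0.0025, -0.0017] dist 0.127 q7 0.26
```

>>> carry_out(plan=[{"rot": [0.002, 0.002, 0], "xyz": [0, 0, 0.035], "grip": 255}, {"rot": [0.002, 0.002, 0], "xyz": [0, 0, 0.07], "grip": 255}, {"rot": [0.002, 0.002, 0], "xyz": [0, 0, 0.1], "grip": 255}, {"rot": [0.002, 0.002, 0], "xyz": [0, 0, 0.125], "grip": 255}, {"rot": [0.002, 0.002, 0], "xyz": [0, 0, 0.125], "grip": 255}, {"rot": [0.002, 0.002, 0], "xyz": [0, 0, 0.125], "grip": 255}])

```text
clock: 40.07
tool_pos: [0.4612, 0.168, 0.0528]
eef_rot: [0.004, 1.0, 0.001, -0.001]
contact_force: [0.2, -0.1, 0.6]
opening: 0.006
finger_force: 0.0
```

>>> carry_out(plan=[{"rot": [0, 0, 0], "xyz": [-0.01, 0, 0], "grip": 255}, {"rot": [0, 0, 0], "xyz": [-0.02, 0, 0], "grip": 255}, {"rot": [0, 0, 0], "xyz": [-0.03, 0, 0], "grip": 255}, {"rot": [0, 0, 0], "xyz": [-0.036, 0, 0], "grip": 255}, {"rot": [0, 0, 0], "xyz": [-0.039, 0, 0], "grip": 255}, {"rot": [0, 0, 0], "xyz": [-0.042, 0, 0], "grip": 255}, {"rot": [0, 0, 0], "xyz": [-0.042, 0, 0], "grip": 255}])

```text
clock: 40.65
tool_pos: [0.5021, 0.167, 0.0539]
eef_rot: [0.004, 1.0, 0.001, -0.001]
contact_force: [-2.9, 1.4, 0.3]
opening: 0.009
finger_force: 1.3
```

>>> carry_out(plan=[{"rot": [0, 0, 0], "xyz": [-0.003, 0, 0], "grip": 255}, {"rot": [0, 0, 0], "xyz": [-0.006, 0, 0], "grip": 255}, {"rot": [0, 0, 0], "xyz": [-0.006, 0, 0], "grip": 255}])

```text
clock: 40.9
tool_pos: [0.502, 0.1668, 0.0532]
eef_rot: [0.003, 1.0, -0.0, -0.006]
contact_force: [-15.7, -0.0, 7.7]
opening: 0.003
finger_force: 7.8
```

```bash
python3 -c "
from h import *
# pose of w3
s=dict(tool_pos=np.array([.54949,.24137,.20145]),eef_rot=np.array([.999994,-.00336,.00056,-.00035]))
c=cam('wrist',s);f=lambda u,v,z:ray(c,(u/2+60,v/2+40),z).round(4)
for z in (.02,.034,.045): print(z,'stop near',f(372,25,z)[:2],'rail end',f(428,32,z)[:2],'plate rear',f(380,165,z)[:2],'wood end',f(250,15,z)[:2])
"
```

```text
0.02 stop near [0.6827 0.2709] rail end [0.6796 0.2445] plate rear [0.6192 0.2693] wood end [0.6873 0.328 ]
0.034 stop near [0.6806 0.2696] rail end [0.6776 0.2443] plate rear [0.6198 0.2681] wood end [0.685  0.3243]
0.045 stop near [0.6789 0.2685] rail end [0.676  0.2442] plate rear [0.6203 0.2671] wood end [0.6832 0.3213]
```

The dark stop blocks' near face is at x ≈ 0.681 and the plate's rear edge started at 0.620, leaving 61 mm of travel. So the carriage is at its stop. Next, retreat and tighten the knob.

>>> carry_out(plan=[{"rot": [0, 0, 0], "xyz": [0.015, 0, 0], "grip": 255}, {"rot": [0, 0, 0], "xyz": [0.04, 0, 0], "grip": 255}, {"rot": [0, 0, 0], "xyz": [0.05, 0, 0], "grip": 255}, {"rot": [0, 0, 0], "xyz": [0.05, 0, -0.04], "grip": 255}, {"rot": [0, 0, 0], "xyz": [0.05, 0, -0.08], "grip": 150}, {"rot": [0, 0, 0], "xyz": [0.05, 0, -0.12], "grip": 150}, {"rot": [0, 0, 0], "xyz": [0.05, 0, -0.12], "grip": 150}, {"rot": [0, 0, 0], "xyz": [0.05, 0, -0.12], "grip": 150}])

```text
clock: 41.57
tool_pos: [0.4606, 0.1675, 0.1755]
eef_rot: [0.005, 1.0, 0.001, 0.002]
contact_force: [0.4, -0.2, -0.6]
opening: 0.285
finger_force: 0.0
```

```bash
python3 -c "
from h import *
go(.584,.339,.174,174.4)"
```

```text
xyz [-0.1218, 0.1726, 0.0025] rot [0.0028, 0.0043, 0.0886] dist 0.211 q7 0.26
```

>>> carry_out(plan=[{"rot": [0.003, 0.003, 0.0886], "xyz": [-0.122, 0.1726, 0], "grip": 150}, {"rot": [0.003, 0.003, 0.0886], "xyz": [-0.122, 0.1726, 0], "grip": 150}, {"rot": [0.003, 0.003, 0.0886], "xyz": [-0.122, 0.1726, 0], "grip": 150}, {"rot": [0.003, 0.003, 0.0886], "xyz": [-0.122, 0.1726, 0], "grip": 150}, {"rot": [0.003, 0.003, 0.0886], "xyz": [-0.122, 0.1726, 0], "grip": 150}, {"rot": [0.003, 0.003, 0.0886], "xyz": [-0.122, 0.1726, 0], "grip": 150}, {"rot": [0.003, 0.003, 0.0886], "xyz": [-0.122, 0.1726, 0], "grip": 150}, {"rot": [0.003, 0.003, 0.0886], "xyz": [-0.122, 0.1726, 0], "grip": 150}])

```text
clock: 42.23
tool_pos: [0.5816, 0.3371, 0.1715]
eef_rot: [0.048, 0.999, -0.003, -0.003]
contact_force: [0.7, -0.4, 0.5]
opening: 0.411
finger_force: 0.0
```

```bash
python3 -c "
from h import *
go(.584,.339,.081,174.4)"
```

```text
xyz [-0.0027, 0.0027, 0.0905] rot [-0.0059, -0.0055, 0.0012] dist 0.091 q7 0.3
```

>>> carry_out(plan=[{"rot": [-0.003, -0.003, 0], "xyz": [-0.0015, 0.0015, 0.03], "grip": 150}, {"rot": [-0.003, -0.003, 0], "xyz": [-0.0015, 0.0015, 0.06], "grip": 150}, {"rot": [-0.003, -0.003, 0], "xyz": [-0.0015, 0.0015, 0.08], "grip": 150}, {"rot": [-0.003, -0.003, 0], "xyz": [-0.0015, 0.0015, 0.09], "grip": 150}, {"rot": [-0.003, -0.003, 0], "xyz": [-0.0015, 0.0015, 0.09], "grip": 150}])

```text
clock: 42.65
tool_pos: [0.5825, 0.3361, 0.0807]
eef_rot: [0.049, 0.999, -0.002, -0.002]
contact_force: [-0.8, 0.4, 0.4]
opening: 0.413
finger_force: 0.0
```

```bash
python3 -c "
from h import *
go(.584,.339,.081,174.4)"
```

```text
xyz [-0.0012, 0.003, -0.0004] rot [-0.0047, -0.0041, 0.0001] dist 0.003 q7 0.23
```

>>> carry_out(plan=[{"rot": [-0.002, -0.002, 0], "xyz": [-0.001, 0.003, 0], "grip": 180}, {"rot": [-0.002, -0.002, 0], "xyz": [-0.001, 0.003, 0], "grip": 205}, {"rot": [-0.002, -0.002, 0], "xyz": [-0.001, 0.003, 0], "grip": 255}, {"rot": [-0.002, -0.002, 0], "xyz": [-0.001, 0.003, 0], "grip": 255}, {"rot": [-0.002, -0.002, 0], "xyz": [-0.001, 0.003, 0], "grip": 255}, {"rot": [-0.002, -0.002, 0], "xyz": [-0.001, 0.003, 0], "grip": 255}], squeeze=20)

```text
clock: 43.15
tool_pos: [0.5859, 0.3405, 0.0849]
eef_rot: [0.049, 0.999, -0.0, 0.001]
contact_force: [-0.9, -4.2, 5.3]
opening: 0.155
finger_force: 20.0
```

>>> carry_out(plan=[{"rot": [0, 0, 0.11], "xyz": [0, 0, 0], "grip": 255}, {"rot": [0, 0, 0.22], "xyz": [0, 0, 0], "grip": 255}, {"rot": [0, 0, 0.33], "xyz": [0, 0, 0], "grip": 255}, {"rot": [0, 0, 0.44], "xyz": [0, 0, 0], "grip": 255}, {"rot": [0, 0, 0.55], "xyz": [0, 0, 0], "grip": 255}, {"rot": [0, 0, 0.66], "xyz": [0, 0, 0], "grip": 255}, {"rot": [0, 0, 0.77], "xyz": [0, 0, 0], "grip": 255}, {"rot": [0, 0, 0.88], "xyz": [0, 0, 0], "grip": 255}])

```text
clock: 43.82
tool_pos: [0.5852, 0.3393, 0.0849]
eef_rot: [0.472, 0.881, -0.001, 0.001]
contact_force: [-3.5, -7.6, 6.5]
opening: 0.154
finger_force: 20.0
```

```bash
python3 -c "
from h import *
s=r.get_state();print(s['moment'].round(2),s['contact_force'].round(1),s['opening'])
go(.584,.339,.081,99)"
```

```text
[-1.47  0.67  0.1 ] [-3.5 -7.6  6.5] 0.15437444348962062
xyz [0.0004, -0.0011, 0.0039] rot [0.0001, 0.0034, 0.43] dist 0.004 q7 -0.52
```

>>> carry_out(plan=[{"rot": [0, 0, 0.1], "xyz": [0, 0, 0], "grip": 255}, {"rot": [0, 0, 0.2], "xyz": [0, 0, 0], "grip": 255}, {"rot": [0, 0, 0.3], "xyz": [0, 0, 0], "grip": 255}, {"rot": [0, 0, 0.38], "xyz": [0, 0, 0], "grip": 255}, {"rot": [0, 0, 0.45], "xyz": [0, 0, 0], "grip": 255}, {"rot": [0, 0, 0.45], "xyz": [0, 0, 0], "grip": 255}])

```text
clock: 44.32
tool_pos: [0.5845, 0.339, 0.0849]
eef_rot: [0.656, 0.755, -0.001, 0.002]
contact_force: [-4.3, -7.5, 9.7]
opening: 0.16
finger_force: 20.1
```

```bash
python3 -c "
from h import *
s=r.get_state();print(s['moment'].round(2),s['contact_force'].round(1),s['opening'])
go(.584,.339,.081,99)"
```

```text
[-1.63  0.76  0.25] [-4.3 -7.5  9.7] 0.15992065770134822
xyz [0.0001, -0.0005, 0.0039] rot [-0.0002, 0.0041, -0.0165] dist 0.004 q7 -0.88
```

>>> carry_out(plan=[{"rot": [0, 0, 0], "xyz": [0, 0, 0], "grip": 150}, {"rot": [0, 0, 0], "xyz": [0, 0, 0], "grip": 150}, {"rot": [0, 0, 0], "xyz": [0, 0, 0], "grip": 150}, {"rot": [0, 0, 0], "xyz": [0, 0, 0], "grip": 150}, {"rot": [0, 0, 0], "xyz": [0, 0, 0], "grip": 150}, {"rot": [0, 0, 0], "xyz": [0, 0, -0.03], "grip": 150}, {"rot": [0, 0, 0], "xyz": [0, 0, -0.07], "grip": 150}, {"rot": [0, 0, 0], "xyz": [0, 0, -0.1], "grip": 150}])

```text
clock: 44.98
tool_pos: [0.5852, 0.3427, 0.1853]
eef_rot: [0.655, 0.756, 0.002, -0.001]
contact_force: [-0.0, 0.3, -0.4]
opening: 0.411
finger_force: 0.0
```

>>> carry_out(plan=[{"rot": [0, 0, 0], "xyz": [-0.08, 0, -0.05], "grip": 150}, {"rot": [0, 0, 0], "xyz": [-0.08, 0, -0.05], "grip": 150}, {"rot": [0, 0, 0], "xyz": [-0.08, 0, -0.05], "grip": 150}, {"rot": [0, 0, 0], "xyz": [-0.08, 0, -0.05], "grip": 150}, {"rot": [0, 0, 0], "xyz": [-0.08, 0, -0.05], "grip": 150}, {"rot": [0, 0, 0], "xyz": [-0.08, 0, -0.05], "grip": 150}])

```text
clock: 45.48
tool_pos: [0.5952, 0.2647, 0.2322]
eef_rot: [0.654, 0.757, 0.001, -0.001]
contact_force: [0.1, 0.6, -0.0]
opening: 0.41
finger_force: 0.0
```

```bash
python3 -c "
from h import *
im,c=snap('wrist','w30');s=r.get_state();print(s['tool_pos'],s['opening'],s['clock'],s['contact_force'].round(1))
h=cv2.cvtColor(im,cv2.COLOR_RGB2HSV);m=cv2.inRange(h,(22,120,60),(34,255,255))
n,l,st,ce=cv2.connectedComponentsWithStats(m)
k0=proj(c,(.584,.339,.085));i=min((j for j in range(1,n) if st[j,4]>100),key=lambda j:np.hypot(*(ce[j]-k0)))
v,u=np.where(l==i);P=np.array([ray(c,(a,b),.1)[:2] for a,b in zip(u,v)])
w,V=np.linalg.eigh(np.cov(P.T));print('knob blob',P.mean(0),'axis deg',np.degrees(np.arctan2(V[1,1],V[0,1])),np.sqrt(w))
# previous tight: w17 picture
s2=dict(tool_pos=np.array([.54956,.20777,.21159]),eef_rot=R.from_euler('z',-.45,degrees=True).__mul__(R.from_euler('x',180,degrees=True)).as_quat())
im,c=snap('top','t30')
b=cv2.imread('pics/t30.png').astype(int).sum(2)
for y in (.2505,.194,.136,.0785):
    xs=np.arange(.60,.80,.001);q=np.array([proj(c,(x,y,.070)) for x in xs],np.float32)
    v=cv2.remap(b.astype(np.float32),q[:,:1].T.copy(),q[:,1:].T.copy(),cv2.INTER_LINEAR)[0]
    i=np.where(v<115)[0]; print(y,xs[i[0]].round(3),xs[i[-1]].round(3))
"
```

```text
[0.59502356 0.26497966 0.23202042] 0.411865046043388 45.5333 [-0.6  0.3  0. ]
knob blob [0.58318605 0.34072804] axis deg 117.23262805514618 [0.00947021 0.00963358]
0.2505 0.62 0.735
0.194 0.701 0.735
0.136 0.702 0.735
0.0785 0.703 0.736
```

```bash
python3 -c "
from h import *
print(r.finish_job())"
```

```text
the job is handed in; nothing more can be done
None
```

The job is handed in: all four brushes are snapped into their own clips, the carriage is against its stop with the bristles over the tray, and the knob is tight again. The carriage moved about 62 mm from where it started; I took that as the 75 mm stop position because two pushes ended at the same point and the stop blocks match it. After tightening, the picture was inconclusive on the knob's angle, so I judged it tight from the gripper's final turn angle.

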